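# Stop the market display stand from rocking

## Robot

A 6-joint arm with a two-finger parallel gripper is mounted at the origin on the work surface. World frame = base frame: x ahead of the robot, y to its left, z up, the work surface at z = 0. Lengths are in m, angles in degrees, forces in N, time in s.
With the tool pointing down it reaches from about 0.375 to 0.9 m from the base axis. Payload 3.1 kg.
Tool frame: the origin (TCP) lies on the front face of the gripper's body, between the roots of the fingers; the fingertips stand 70 mm ahead of it and the grasp point (between the pads) lies 51 mm ahead of it (bot.tip_extent is the distance from the TCP to the fingertips, in m); z points along the fingers, x is the direction in which the jaws open and shut, and the axes are right-handed (so a half turn about z gives the same grasp; the last joint's range is limited). The gripper opens to 87 mm and grips with 3 to 60 N. Pads are 19 mm wide; open, the fingers measure 117 mm over their backs; the gripper's body (75 mm by 190 mm) begins 51 mm behind the grasp point.
Start: joints at [61.793, 30.224, 82.088, -0, 67.689, -10.227], TCP at [0.193, 0.594, 0.292] pointing down, gripper open.
Joint ranges: [-176.69, 176.69], [-43.24, 126.21], [12.49, 139.97], [-82, 262], [0, 151.66], [-163.58, 163.58]. Speed limits (degrees/s): [159.86, 159.86, 180, 180, 180, 180].

## Interface

Orientations are given as a 3x3 rotation matrix whose columns are the frame's x, y, z axes.
In Python, from rig import bot, viewer, ticket gives the robot as it stands. The module is installed in compiled form; this text tells all that it offers.
- The arm moves only by the tool arm_command, never from a script. Its argument "targets" is a list of rows, each an object with "rot": the turn, a rotation vector about the tool's x, y, z in degrees, a list of three; "offset": the shift along the tool's x, y, z in cm, a list of three; "gripper": the closure, from 0 (fully open) to 1 (shut). A call has 1 to 8 rows; each row is the pose to reach, as a shift and turn from the pose commanded when the call began, along the tool's axes at that moment; what a row does not reach only later rows make up. A row lasts 1/10 s, in which the tool goes at most 50 mm and 8.59 degrees, less where a joint would pass 70% of its speed; a pose out of reach is approached as far as the arm can. A call with a gripper value outside its range is refused whole. The fingers move at their own pace and stop on an object; the grip force is fixed at half the most. Time passes only in rows, so rows that repeat a pose let the fingers close. It gives the time, the measured TCP pose, the force and the opening at its end, in the units of the state.
- bot.read_state(): the state, without advancing time (a new reading comes with each control period).
- viewer.capture(name): name is "side" or "top" or "wrist"; returns a dict with "frame" (420x560x3 uint8, red, green, blue), "fx", "fy", "cx", "cy" (pixels), "view" (4x4, takes a point from world to camera coordinates). Camera axes: x right, y down, z forward; pixel columns grow to the right and rows downward; lengths in m; the calibration is good to about 2 mm. A picture is of the moment at which its call begins. There is no depth.
- ticket.hand_in(): hands the job in, once; it reports no verdict.
The state is a dict: "time_s": time; "joint_positions": joint angles; "qvel": joint speeds; "tau": joint torques, N m; "position": TCP position; "tcp_rot": TCP orientation; "force": force on the tool from outside, world axes, zero at the start; "moment": the same for the moment, N m; "opening": opening from 0.0 (shut) to 1.0 (fully open).
Only numpy, scipy, OpenCV 4.12 (cv2) and the standard library are available. Lean on these libraries where they do the work, as an engineer would, in place of code of your own. Each camera call takes 0.05 s, during which the arm holds its last target. There are 200 camera calls.

## Task

The low plywood display stand rocks because its one screw foot is wound up too short, and a bark bundle stood on end is in the way of that foot's hand-screw. Take the bundle off and lay it on its side on the bare wooden board and let go of it, turn the hand-screw clockwise (seen from above) until the stand is level and firm on all four feet, then lay the bundle flat on its side on the deck of the stand and let go. Do not shove the stand about, and leave the jar, the tin and the bundle of thin sticks where they are.

Things in the scene. Friction and masses are not known exactly. Their poses are not given: they have to be found in the camera images.
- stand: Loose display stand, 3 kg: plywood deck 260 (x) x 220 (y) x 18 mm, top 50 mm up, on four rubber feet at x +-105, y +-85 mm. Three are fixed; the one at (-105, +85) is the screw foot, at the start 3.8 to 6.7 mm too short, so the stand leans that way by up to 0.055 rad. Origin: under the deck's centre, in the plane of the fixed feet's undersides; z up.
- stand_deck (a point): Centre of the top face of the stand's deck, axes as the stand's: x along its 260 mm, y along its 220 mm, z up.
- foot_screw_grip (a point): Middle of the hand-screw's dark steel bar, on the screw's axis over the stand's corner (-105, +85) mm. Bar 84 mm long (this point's x), 18 thick (its y: grip across this), 28 high (14 above and below this point). It lies 99 mm above the screw foot's underside: 49 mm above the deck when level, 4 to 7 mm more at the start. A 14 mm stem goes down from it through the deck.
- foot_screw (a joint): Angle of the hand-screw, rad; grows clockwise seen from above, which lengthens the foot 14 mm a turn (2.2 mm per rad). 0: the screw foot is as long as the other three; starts between -3.0 and -1.7; positive is too long. It turns stiffly (about 0.1 N m) and stays where it is left. It takes several grips of at most about 1.5 rad.
- bundle: Rectangular bundle of four split bark slabs in brown wood with two yellow bands, 54 (its x) x 46 (its y) x 140 mm (its z), 0.17 to 0.35 kg. Starts standing on end on the stand's deck beside the hand-screw, z up. Origin: centre of its end face that is underneath at the start.
- bundle_center (a point): Centre of the bark bundle, 70 mm along its z from its origin; axes as the bundle's.
- board: Bare pale wooden board fixed on the counter, 260 (its x) x 200 (its y) x 12 mm high. Origin: centre of its underside.
- jar: Amber glass jar with steel lid, 76 mm diameter, 130 mm high, standing beyond the stand. Bystander. Origin: centre of its underside.
- sticks: Lying bundle of thin sticks, 50 (its x) x 150 (its y) x 44 mm high, beyond the board. Bystander. Origin: centre of its underside.
- tin: Tin can, 66 mm diameter, 85 mm high, on the robot's side of the board. Bystander. Origin: centre of its underside.
Things that resemble listed ones, but are neither listed nor needed, are in the scene too. Leave any orange or purple look-alike of the bundle alone.

How it is judged:
By the outcome, as a careful person would: the job done as asked, in the order asked, and still so for the second after the job is handed in, with the robot touching nothing.
It also fails if it takes over 72 s, if anything falls off the work surface, if the arm or the gripper's body presses on something with over 40 N, if the wrist force passes 120 N, or if a joint passes its speed limit or range.

## Working session

There is one attempt and no reset: what is moved stays moved. The work goes in short steps, Python scripts to look and compute and a tool call to move; the robot and the scene stay as the last step left them, time stands still between calls to the robot, and variables do not carry over. Pictures are saved under pics/ and viewed, about 8 in all and at most 12, crops included, and the job is handed in when it is done.

Besides the shell and the picture viewer there is one more tool, called by a JSON object that holds its "name" and its "arguments". arm_command: Moves the arm, as the interface text tells. Its arguments: {"type":"object","properties":{"targets":{"type":"array"}},"required":["targets"]}

```bash
mkdir -p pics
cat > h.py <<'E'
import numpy as np, cv2, json
from rig import bot, viewer, ticket
def cap(n,save=None):
    c=viewer.capture(n)
    if save:
        cv2.imwrite('pics/'+save,c['frame'][:,:,::-1])
        np.savez('pics/'+save+'.npz',**{k:np.array(v) for k,v in c.items()})
    return c
def load(s): return dict(np.load('pics/'+s+'.npz'))
def proj(c,p):
    p=np.atleast_2d(p); q=(c['view']@np.c_[p,np.ones(len(p))].T).T
    return np.c_[c['fx']*q[:,0]/q[:,2]+c['cx'],c['fy']*q[:,1]/q[:,2]+c['cy']]
def ray(c,uv):
    R=c['view'][:3,:3];t=c['view'][:3,3]
    d=R.T@np.array([(uv[0]-c['cx'])/c['fx'],(uv[1]-c['cy'])/c['fy'],1]); return -R.T@t,d
def at(c,uv,z):
    o,d=ray(c,uv); return o+d*(z-o[2])/d[2]
def crop(c,x0,y0,x1,y1,k,save):
    cv2.imwrite('pics/'+save,cv2.resize(c['frame'][y0:y1,x0:x1,::-1],None,fx=k,fy=k,interpolation=cv2.INTER_CUBIC))
E
python3 - <<'E'
from h import *
a=cap('top','top0.png');b=cap('side','side0.png')
s=bot.read_state();print(s['position'],np.round(s['tcp_rot'],3),s['opening'],bot.tip_extent)
for c in(a,b):print(np.round(c['view'],3),c['fx'])
E
```

```text
[0.19263347 0.59404087 0.2913871 ] [[ 0.309  0.951 -0.001]
 [ 0.951 -0.309 -0.002]
 [-0.002 -0.    -1.   ]] 1.0012511740711871 0.0697
[[-2.600e-02 -1.000e+00 -1.000e-03  6.800e-02]
 [-9.970e-01  2.600e-02 -7.800e-02  5.570e-01]
 [ 7.800e-02 -1.000e-03 -9.970e-01  1.135e+00]
 [ 0.000e+00  0.000e+00  0.000e+00  1.000e+00]] 407.44304089723124
[[-0.981 -0.193  0.012  0.569]
 [-0.139  0.66  -0.738  0.127]
 [ 0.135 -0.726 -0.675  1.165]
 [ 0.     0.     0.     1.   ]] 489.858151113951
```

View pics/top0.png

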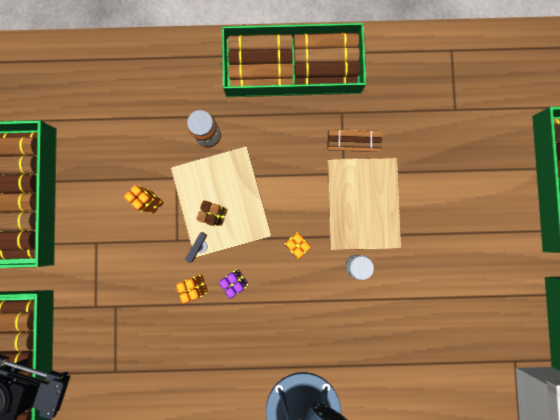

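View pics/side0.png

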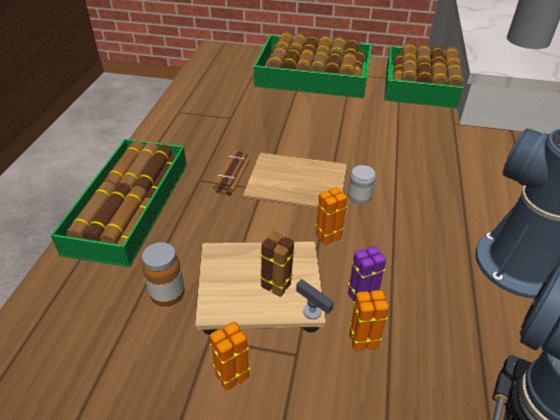

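Run:
```python
from h import *
a=load('top0.png');b=load('side0.png')
A=cv2.resize(a['frame'][140:265,160:285],None,fx=3.2,fy=3.2,interpolation=cv2.INTER_CUBIC)
B=cv2.resize(b['frame'][225:350,190:315],None,fx=3.2,fy=3.2,interpolation=cv2.INTER_CUBIC)
B=cv2.resize(b['frame'][225:350,215:340],None,fx=3.2,fy=3.2,interpolation=cv2.INTER_CUBIC)
cv2.imwrite('pics/c0.png',np.hstack([A,B])[:,:,::-1])
```

```text
(no output)
```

View pics/c0.png

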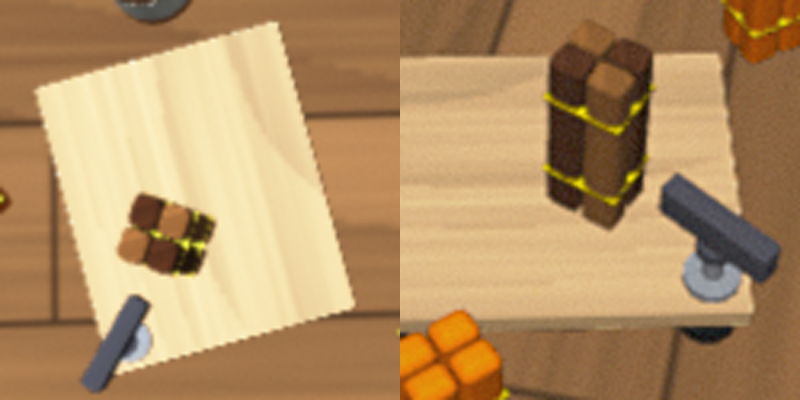

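Run:
```python
from h import *
a=load('top0.png');b=load('side0.png')
P=lambda u,v:(160+u/3.2,140+v/3.2)
Q=lambda u,v:(215+(u-400)/3.2,225+v/3.2)
D=[at(a,P(*p),.05)for p in[(36,90),(277,22),(355,308),(118,375)]]
D=np.array(D);print(D.round(4)); print('len',[np.linalg.norm(D[i]-D[(i+1)%4]).round(4) for i in range(4)])
c=D.mean(0);x=D[1]-D[2]+D[0]-D[3];print('stand',c.round(4),np.degrees(np.arctan2(x[1],x[0])))
def tri(ua,ub):
    (o,d),(p,e)=ray(a,ua),ray(b,ub)
    s=np.linalg.lstsq(np.c_[d,-e],p-o,rcond=None)[0]
    return ((o+d*s[0]+p+e*s[1])/2).round(4), np.linalg.norm(o+d*s[0]-p-e*s[1]).round(4)
print('bundle top', tri(P(155,232),Q(602,60)), at(a,P(155,232),.187))
for p in[(147,210),(176,219),(133,245),(163,256)]:print(at(a,P(*p),.187).round(4))
print('bar mid',tri(P(115,345),Q(717,222)))
for p in[(135,297),(87,388)]:print('bar end',at(a,P(*p),.11).round(4))
for p in[(148,300),(100,390)]:print('bar end',at(a,P(*p),.11).round(4))
B=np.array([at(a,p,.012) for p in[(328,159),(397,158),(401,248),(332,250)]]);print('board',B.round(3),B.mean(0))
for n,p,z in[('tin',(361,267),.085),('jar',(201,121),.13),('sticks',(355,137),.044),('orange',(297,242),.14),('purple',(231,282),.14),('or2',(187,291),.14)]:print(n,at(a,p,z).round(3))
```

```text
[[0.6796 0.3517 0.05  ]
 [0.7342 0.1404 0.05  ]
 [0.4825 0.0782 0.05  ]
 [0.4306 0.2828 0.05  ]]
len [np.float64(0.2183), np.float64(0.2592), np.float64(0.2111), np.float64(0.2583)]
stand [0.5817 0.2133 0.05  ] 14.669458177376285
bundle top (array([0.543 , 0.2266, 0.1823]), np.float64(0.0005)) [0.54238636 0.22574149 0.187     ]
[0.5593 0.2316 0.187 ]
[0.5519 0.2097 0.187 ]
[0.5329 0.2426 0.187 ]
[0.524  0.2199 0.187 ]
bar mid (array([0.4591, 0.2739, 0.1056]), np.float64(0.0046))
bar end [0.4954 0.2561 0.11  ]
bar end [0.4228 0.2959 0.11  ]
bar end [0.4927 0.2455 0.11  ]
bar end [0.4209 0.2853 0.11  ]
board [[ 0.701 -0.091  0.012]
 [ 0.699 -0.291  0.012]
 [ 0.44  -0.289  0.012]
 [ 0.44  -0.093  0.012]] [ 0.56998853 -0.19113572  0.012     ]
tin [ 0.394 -0.159  0.085]
jar [0.787 0.252 0.13 ]
sticks [ 0.756 -0.166  0.044]
orange [0.465 0.011 0.14 ]
purple [0.369 0.179 0.14 ]
or2 [0.35 0.29 0.14]
```

```bash
cat >> h.py <<'E'
from scipy.spatial.transform import Rotation as Ro
def base(yaw): # tool down, x axis at yaw deg
    c,s=np.cos(np.radians(yaw)),np.sin(np.radians(yaw)); return np.array([[c,s,0],[s,-c,0],[0,0,-1.]])
def tilt(yaw,t): return base(yaw)@Ro.from_euler('x',t,degrees=True).as_matrix()
def go(p,R):
    s=bot.read_state();R0=np.array(s['tcp_rot'])
    print('off cm',(R0.T@(np.array(p)-s['position'])*100).round(2),'rot',np.degrees(Ro.from_matrix(R0.T@R).as_rotvec()).round(2))
E
python3 - <<'E'
from h import *
R=tilt(72,45);z=R[:,2];m=np.array([.544,.225,.147])
print(m-.058*z); go(m-.16*z+[0,0,.04],R)
E
```

```text
[0.58300491 0.21232654 0.18801219]
off cm [-24.26  56.12  -0.85] rot [ 4.498e+01  1.100e-01 -2.000e-02]
```

{"name": "arm_command", "arguments": {"targets": [{"rot": [0,0,0],"offset": [-12,28,-4],"gripper": 0},{"rot": [0,0,0],"offset": [-12,28,-4],"gripper": 0},{"rot": [0,0,0],"offset": [-12,28,-4],"gripper": 0},{"rot": [0,0,0],"offset": [-12,28,-4],"gripper": 0},{"rot": [10,0,0],"offset": [-24.3,56.1,-3],"gripper": 0},{"rot": [20,0,0],"offset": [-24.3,56.1,-3],"gripper": 0},{"rot": [30,0,0],"offset": [-24.3,56.1,-3],"gripper": 0},{"rot": [40,0,0],"offset": [-24.3,56.1,-3],"gripper": 0}]}}

```text
time_s: 0.9
position: [0.4934, 0.3297, 0.321]
tcp_rot: [[0.309, 0.783, -0.54], [0.951, -0.253, 0.178], [0.002, -0.569, -0.823]]
force: [1.4, 1.2, -0.4]
opening: 0.999
```

Run:
```python
from h import *
R=tilt(72,45);z=R[:,2];m=np.array([.544,.225,.147])
print(bot.read_state()['joint_positions']); go(m-.16*z+[0,0,.04],R);go(m-.14*z,R)
```

```text
[ 15.53800132  35.68882369  73.56069118  18.7156938  100.0921116
 -58.05027578]
off cm [-8.4  17.1  -9.31] rot [10.34 -0.11  0.08]
off cm [-8.41 19.01 -4.05] rot [10.34 -0.11  0.08]
```

{"name": "arm_command", "arguments": {"targets": [{"rot": [5,0,0],"offset": [-4,8,-5],"gripper": 0},{"rot": [10.3,0,0],"offset": [-8.4,17,-9],"gripper": 0},{"rot": [10.3,0,0],"offset": [-8.4,17.1,-9.3],"gripper": 0},{"rot": [10.3,0,0],"offset": [-8.4,17.1,-9.3],"gripper": 0},{"rot": [10.3,0,0],"offset": [-8.4,17.1,-9.3],"gripper": 0},{"rot": [10.3,0,0],"offset": [-8.4,17.1,-9.3],"gripper": 0}]}}

```text
time_s: 1.5
position: [0.6513, 0.1897, 0.2985]
tcp_rot: [[0.312, 0.674, -0.669], [0.95, -0.222, 0.219], [-0.001, -0.704, -0.71]]
force: [0.1, 0.7, -0.6]
opening: 1.006
```

Run:
```python
from h import *
R=tilt(72,45);z=R[:,2];m=np.array([.544,.225,.147])
w=cap('wrist','w1.png')
print(bot.read_state()['joint_positions']); go(m-.14*z,R); go(m-.058*z,R)
print(proj(w,[[.543,.226,.187],[.544,.225,.147],[.496,.252,.106]]))
```

```text
[  2.05071245  49.86973152  51.07969674  16.39519835 120.99150815
 -66.82824668]
off cm [-0.08  2.9   4.65] rot [ 0.2  -0.02 -0.04]
off cm [-0.09  2.87 12.85] rot [ 0.2  -0.02 -0.04]
[[280.78704711 215.02425889]
 [280.06449433 237.10992928]
 [289.87736683 207.5226884 ]]
```

View pics/w1.png

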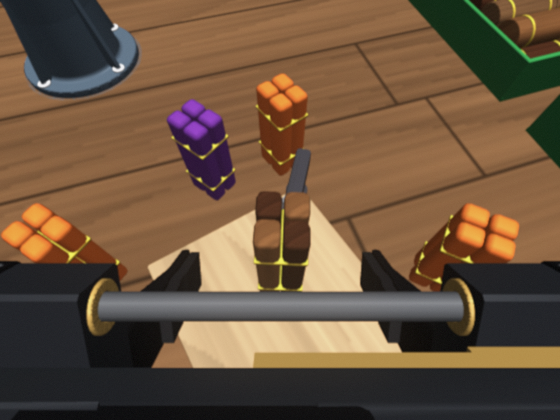

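{"name": "arm_command", "arguments": {"targets": [{"rot": [0,0,0],"offset": [-0.1,2.9,3],"gripper": 0},{"rot": [0,0,0],"offset": [-0.1,2.9,7],"gripper": 0},{"rot": [0,0,0],"offset": [-0.1,2.9,10],"gripper": 0},{"rot": [0,0,0],"offset": [-0.1,2.9,12.8],"gripper": 0},{"rot": [0,0,0],"offset": [-0.1,2.9,12.8],"gripper": 0},{"rot": [0,0,0],"offset": [-0.1,2.9,12.8],"gripper": 1},{"rot": [0,0,0],"offset": [-0.1,2.9,12.8],"gripper": 1},{"rot": [0,0,0],"offset": [-0.1,2.9,12.8],"gripper": 1}]}}

```text
time_s: 2.35
position: [0.5852, 0.2122, 0.1904]
tcp_rot: [[0.309, 0.679, -0.666], [0.951, -0.219, 0.217], [0.001, -0.701, -0.714]]
force: [-0.1, 0.9, 0.1]
opening: 0.813
```

{"name": "arm_command", "arguments": {"targets": [{"rot": [0,0,0],"offset": [0,0,0],"gripper": 1},{"rot": [0,0,0],"offset": [0,0,0],"gripper": 1},{"rot": [0,0,0],"offset": [0,0,0],"gripper": 1},{"rot": [0,0,0],"offset": [0,-0.7,-0.7],"gripper": 1},{"rot": [0,0,0],"offset": [0,-1.4,-1.4],"gripper": 1},{"rot": [0,0,0],"offset": [0,-3,-3],"gripper": 1},{"rot": [0,0,0],"offset": [0,-5,-5],"gripper": 1},{"rot": [0,0,0],"offset": [0,-7,-7],"gripper": 1}]}}

```text
time_s: 3.15
position: [0.5833, 0.2123, 0.2892]
tcp_rot: [[0.309, 0.676, -0.669], [0.951, -0.22, 0.217], [-0.0, -0.703, -0.711]]
force: [-0.3, -0.4, -3.2]
opening: 0.526
```

Run:
```python
from h import *
b=cap('side','s2.png'); w=cap('wrist','w2.png')
cv2.imwrite('pics/c2.png',np.hstack([cv2.resize(b['frame'][100:380,150:430],(400,400)),cv2.resize(w['frame'][:,70:490],(400,400))])[:,:,::-1])
s=bot.read_state();print(s['joint_positions'],s['force'])
go([.57,0.0,.33],tilt(72,20))
```

```text
[  3.86330436  44.69821035  63.47071087  16.52445966 112.98698979
 -67.51770967] [ 0.36217287  0.46414453 -2.25604634]
off cm [-20.67   1.03  -6.33] rot [-24.21  -0.17   0.15]
```

View pics/c2.png

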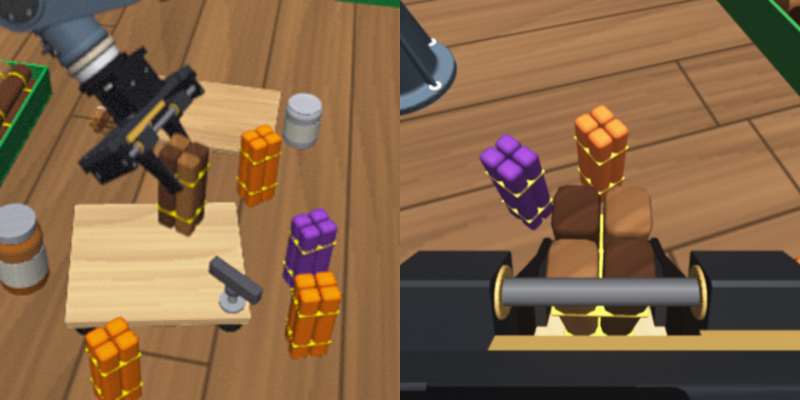

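{"name": "arm_command", "arguments": {"targets": [{"rot": [0,0,0],"offset": [-2,-3,-4],"gripper": 1},{"rot": [-4,0,0],"offset": [-5,-2,-6],"gripper": 1},{"rot": [-8,0,0],"offset": [-8.5,-1,-7],"gripper": 1},{"rot": [-12,0,0],"offset": [-12,0,-7],"gripper": 1},{"rot": [-16,0,0],"offset": [-15,0.5,-7],"gripper": 1},{"rot": [-20,0,0],"offset": [-18,1,-7],"gripper": 1},{"rot": [-24.2,0,0],"offset": [-20.7,1,-7],"gripper": 1},{"rot": [-24.2,0,0],"offset": [-20.7,1,-7],"gripper": 1}]}}

```text
time_s: 4.05
position: [0.5709, -0.0046, 0.3304]
tcp_rot: [[0.312, 0.889, -0.334], [0.95, -0.293, 0.108], [-0.002, -0.351, -0.936]]
force: [-0.5, -0.2, -2.4]
opening: 0.53
```

Run:
```python
from h import *
s=bot.read_state();print(s['position'],s['joint_positions'],s['opening'])
go([.5375,-.173,.2],tilt(72,-45))
```

```text
[ 0.57085597 -0.00455928  0.33039308] [-12.46361708  30.91942006  76.73069537   1.88608032  92.82008409
 -84.52657541] 0.5296037375545602
off cm [-17.02   6.54  11.51] rot [-65.55   0.16  -0.14]
```

{"name": "arm_command", "arguments": {"targets": [{"rot": [-8,0,0],"offset": [-3,0.5,0],"gripper": 1},{"rot": [-16,0,0],"offset": [-6,1,0],"gripper": 1},{"rot": [-24,0,0],"offset": [-9,1.5,1],"gripper": 1},{"rot": [-32,0,0],"offset": [-12,2,3],"gripper": 1},{"rot": [-40,0,0],"offset": [-15,3,5],"gripper": 1},{"rot": [-48,0,0],"offset": [-17,4,7],"gripper": 1},{"rot": [-56,0,0],"offset": [-17,5,9],"gripper": 1},{"rot": [-64,0,0],"offset": [-17,6,10],"gripper": 1}]}}

```text
time_s: 4.85
position: [0.5468, -0.1554, 0.2399]
tcp_rot: [[0.274, 0.813, 0.513], [0.96, -0.258, -0.103], [0.049, 0.521, -0.852]]
force: [1.1, 0.8, -2.4]
opening: 0.527
```

Run:
```python
from h import *
s=bot.read_state();print(s['position'],s['joint_positions'],s['opening'])
go([.5375,-.173,.1],tilt(72,-45));go([.5375,-.173,.08],tilt(72,-45))
b=cap('side','s3.png');t=cap('top','t3.png')
cv2.imwrite('pics/c3.png',np.hstack([cv2.resize(b['frame'][70:270,190:390],(400,400)),cv2.resize(t['frame'][100:300,260:460],(400,400))])[:,:,::-1])
```

```text
[ 0.54677547 -0.15536969  0.23987517] [ -31.53656787   25.18806508  112.20230973   39.98785191   16.31632383
 -140.87022708] 0.5265653968262217
off cm [-2.63 -7.59 11.62] rot [-13.6   -3.49  -0.1 ]
off cm [-2.73 -8.63 13.33] rot [-13.6   -3.49  -0.1 ]
```

View pics/c3.png

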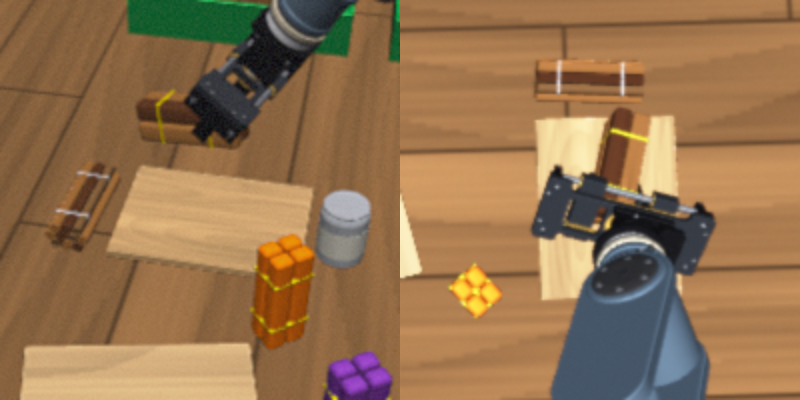

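Run:
```python
from h import *
go([.55,-.177,.18],tilt(72,-32));go([.55,-.177,.12],tilt(72,-32))
```

```text
off cm [-2.3  -2.36  5.45] rot [-0.65 -3.47  0.25]
off cm [-2.6  -5.49 10.57] rot [-0.65 -3.47  0.25]
```

{"name": "arm_command", "arguments": {"targets": [{"rot": [-0.5,-2,0],"offset": [-1.5,-1,2.5],"gripper": 1},{"rot": [-0.6,-3.5,0.2],"offset": [-2.3,-2.4,5.5],"gripper": 1},{"rot": [-0.6,-3.5,0.2],"offset": [-2.4,-3.5,7.2],"gripper": 1},{"rot": [-0.6,-3.5,0.2],"offset": [-2.5,-4.5,9],"gripper": 1},{"rot": [-0.6,-3.5,0.2],"offset": [-2.6,-5.5,10.6],"gripper": 1},{"rot": [-0.6,-3.5,0.2],"offset": [-2.6,-5.5,10.6],"gripper": 1},{"rot": [-0.6,-3.5,0.2],"offset": [-2.6,-5.5,10.6],"gripper": 1}]}}

```text
time_s: 5.65
position: [0.5719, -0.1789, 0.1436]
tcp_rot: [[0.314, 0.826, 0.468], [0.949, -0.267, -0.166], [-0.012, 0.497, -0.868]]
force: [-0.1, -0.4, -2.2]
opening: 0.533
```

Run:
```python
from h import *
s=bot.read_state();print(s['position'],s['joint_positions'],s['force'])
go([.55,-.177,.11],tilt(72,-32));go([.55,-.177,.10],tilt(72,-32))
b=cap('side','s4.png');t=cap('top','t4.png')
crop(b,200,120,400,260,4,'c4.png')
```

```text
[ 0.57191575 -0.1788993   0.14355188] [ -30.15101919   37.5043684   110.42911196   62.88594531    5.89893342
 -163.42233736] [-0.11401902 -0.42870854 -2.16837889]
off cm [-0.47 -3.53  1.85] rot [-2.21  0.76  0.1 ]
off cm [-0.45 -4.02  2.72] rot [-2.21  0.76  0.1 ]
```

View pics/c4.png

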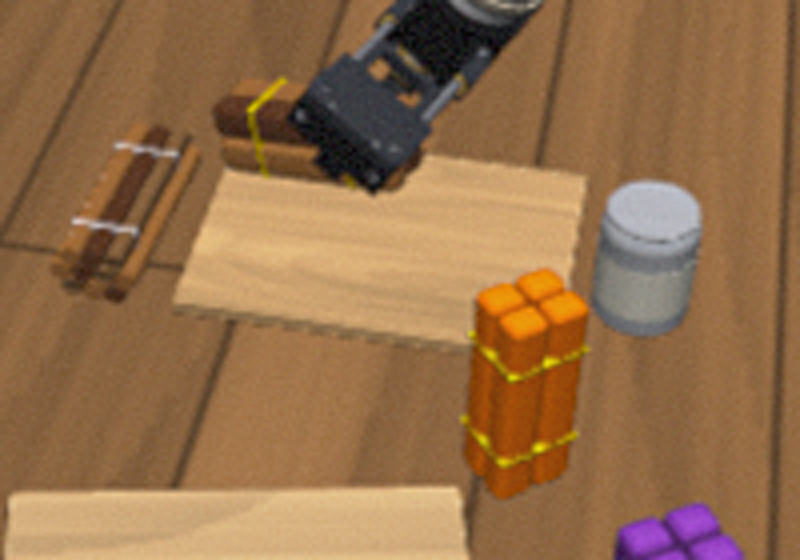

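Run:
```python
from h import *
go([.573,-.182,.175],tilt(70,-23));go([.578,-.184,.158],tilt(70,-14))
```

```text
off cm [-0.27  1.71 -2.56] rot [ 6.85 -0.08  1.81]
off cm [-0.28  1.33 -0.82] rot [15.85  0.06  1.82]
```

{"name": "arm_command", "arguments": {"targets": [{"rot": [0,0,0.5],"offset": [-0.1,1.2,-1.8],"gripper": 1},{"rot": [4,0,1.8],"offset": [-0.3,1.8,-2.7],"gripper": 1},{"rot": [7,0,1.8],"offset": [-0.3,1.7,-2.6],"gripper": 1},{"rot": [11,0,1.8],"offset": [-0.3,1.5,-1.7],"gripper": 1},{"rot": [15.8,0,1.8],"offset": [-0.3,1.3,-0.8],"gripper": 1},{"rot": [15.8,0,1.8],"offset": [-0.3,1.3,-0.8],"gripper": 1},{"rot": [15.8,0,1.8],"offset": [-0.3,1.3,-0.8],"gripper": 1}]}}

```text
time_s: 6.45
position: [0.578, -0.1841, 0.1577]
tcp_rot: [[0.342, 0.911, 0.23], [0.94, -0.331, -0.084], [-0.0, 0.245, -0.969]]
force: [0.4, 0.7, -4.2]
opening: 0.528
```

Run:
```python
from h import *
s=bot.read_state();print(s['position'],s['joint_positions'],s['force'])
for p in [(.578,-.184,.141),(.570,-.1815,.124),(.560,-.178,.108),(.552,-.176,.097)]: go(p,tilt(70,-14))
```

```text
[ 0.57796739 -0.18413023  0.15768768] [ -29.09164758   36.34507198   99.81790805    4.44882219   29.88274549
 -102.68234286] [ 0.38199417  0.65674588 -4.18015935]
off cm [ 0.01 -0.41  1.62] rot [0.2  0.01 0.  ]
off cm [-0.02 -1.64  3.06] rot [0.2  0.01 0.  ]
off cm [-0.04 -3.06  4.35] rot [0.2  0.01 0.  ]
off cm [-0.12 -4.12  5.22] rot [0.2  0.01 0.  ]
```

{"name": "arm_command", "arguments": {"targets": [{"rot": [0,0,0],"offset": [0,-0.4,1.2],"gripper": 1},{"rot": [0,0,0],"offset": [0,-0.6,1.9],"gripper": 1},{"rot": [0,0,0],"offset": [0,-1.1,2.5],"gripper": 1},{"rot": [0,0,0],"offset": [0,-1.6,3.1],"gripper": 1},{"rot": [0,0,0],"offset": [0,-2.3,3.7],"gripper": 1},{"rot": [0,0,0],"offset": [0,-3.1,4.3],"gripper": 1}]}}

```text
time_s: 7.05
position: [0.5589, -0.1774, 0.1085]
tcp_rot: [[0.343, 0.911, 0.23], [0.939, -0.332, -0.085], [-0.001, 0.246, -0.969]]
force: [0.1, 1.3, 3.9]
opening: 0.527
```

Run:
```python
from h import *
s=bot.read_state();print(s['position'],s['moment'],s['force'],s['opening'])
go((.552,-.176,.095),tilt(70,-14))
b=cap('side','s5.png')
crop(b,200,120,400,260,4,'c5.png')
```

```text
[ 0.55894303 -0.17740653  0.1085449 ] [ 0.17024148 -0.70675682  0.2113363 ] [0.06898349 1.27684981 3.90286604] 0.5270696353765261
off cm [-0.1  -1.01  1.14] rot [ 0.23  0.08 -0.02]
```

View pics/c5.png

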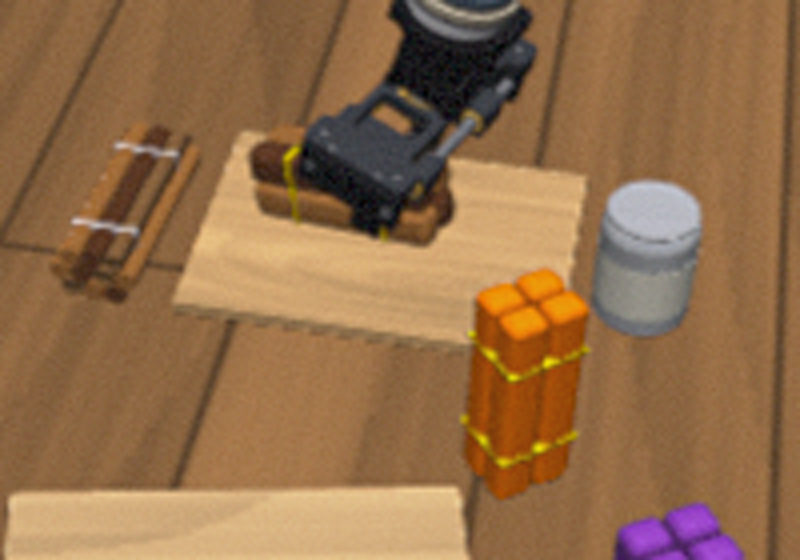

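{"name": "arm_command", "arguments": {"targets": [{"rot": [0,0,0],"offset": [-0.1,-0.5,0.6],"gripper": 1},{"rot": [0,0,0],"offset": [-0.1,-1,1.0],"gripper": 1},{"rot": [0,0,0],"offset": [-0.1,-1,1.1],"gripper": 0},{"rot": [0,0,0],"offset": [-0.1,-1,1.1],"gripper": 0},{"rot": [0,0,0],"offset": [-0.1,-1,1.1],"gripper": 0},{"rot": [0,0,0],"offset": [-0.1,-1,1.1],"gripper": 0},{"rot": [0,0,0],"offset": [-0.1,-1,-1],"gripper": 0},{"rot": [0,0,0],"offset": [-0.1,-1,-4],"gripper": 0}]}}

```text
time_s: 7.9
position: [0.5399, -0.1717, 0.1432]
tcp_rot: [[0.343, 0.912, 0.224], [0.939, -0.333, -0.082], [-0.001, 0.239, -0.971]]
force: [-0.7, -0.0, 0.3]
opening: 0.959
```

{"name": "arm_command", "arguments": {"targets": [{"rot": [0,0,0],"offset": [0,0,-5],"gripper": 0},{"rot": [0,0,0],"offset": [0,0,-10],"gripper": 0},{"rot": [7,0,0],"offset": [5,0,-13],"gripper": 0},{"rot": [14,0,0],"offset": [10,0,-14],"gripper": 0},{"rot": [14,0,0],"offset": [15,0,-14],"gripper": 0},{"rot": [14,0,0],"offset": [20,0,-14],"gripper": 0},{"rot": [14,0,0],"offset": [25,0,-14],"gripper": 0},{"rot": [14,0,0],"offset": [25,0,-14],"gripper": 0}]}}

```text
time_s: 8.7
position: [0.5954, 0.0795, 0.2799]
tcp_rot: [[0.338, 0.941, 0.002], [0.941, -0.338, 0.001], [0.001, 0.001, -1.0]]
force: [0.1, 0.1, 0.1]
opening: 0.998
```

Run:
```python
from h import *
s=bot.read_state();print(s['position'],s['joint_positions'],s['force'],s['opening'])
b=cap('side','s6.png');t=cap('top','t6.png')
cv2.imwrite('pics/c6.png',np.hstack([cv2.resize(b['frame'][120:350,180:410],(400,400),interpolation=3),cv2.resize(t['frame'][130:270,270:410],(400,400),interpolation=3)])[:,:,::-1])
```

```text
[0.59544568 0.07948258 0.27990325] [-3.05958982e+00  2.91182026e+01  8.64959684e+01  4.07029426e-02
  6.43015891e+01 -7.33349914e+01] [0.07523186 0.09907424 0.11499185] 0.9982138182791171
```

View pics/c6.png

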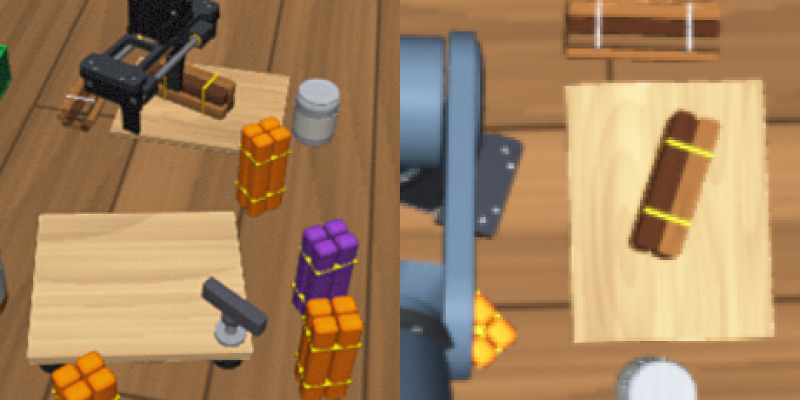

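{"name": "arm_command", "arguments": {"targets": [{"rot": [0,0,0],"offset": [-4,-3,-1],"gripper": 0},{"rot": [0,0,0],"offset": [-8,-6.5,-2],"gripper": 0},{"rot": [0,0,0],"offset": [-12,-10,-2],"gripper": 0},{"rot": [0,0,0],"offset": [-16.3,-12.7,-2],"gripper": 0},{"rot": [0,0,0],"offset": [-16.3,-12.7,-2],"gripper": 0},{"rot": [0,0,0],"offset": [-16.3,-12.7,-2],"gripper": 0}]}}

```text
time_s: 9.4
position: [0.4177, -0.0366, 0.3002]
tcp_rot: [[0.347, 0.938, -0.001], [0.938, -0.347, -0.001], [-0.002, -0.0, -1.0]]
force: [0.6, -0.6, 0.2]
opening: 0.996
```

```bash
cat > lev.py <<'E'
from h import *
from scipy.optimize import least_squares
def grab(tag):
    for n in('side','top'):
        cs=[viewer.capture(n) for _ in range(4)]
        c=cs[0]; f=np.mean([k['frame'].astype(float) for k in cs],0).round().astype(np.uint8)
        c['frame']=f; np.savez('pics/%s_%s.npz'%(tag,n),**{k:np.array(v) for k,v in c.items()})
        cv2.imwrite('pics/%s_%s.png'%(tag,n),f[:,:,::-1])
C=np.array([.5817,.2133,.05]);th=np.radians(14.67)
X=np.array([np.cos(th),np.sin(th),0]);Y=np.array([-X[1],X[0],0])
def cmp(r,k):
    d=[]
    for n in('side','top'):
        A=dict(np.load('pics/%s_%s.npz'%(r,n)));B=dict(np.load('pics/%s_%s.npz'%(k,n)))
        q=proj(A,[C+sx*X+sy*Y for sx,sy in[(-.13,-.11),(.13,-.11),(.13,.11),(-.13,.11)]])
        m=np.zeros((420,560),np.uint8);cv2.fillPoly(m,[q.round().astype(int)],255);m=cv2.dilate(m,np.ones((9,9)))
        bar=proj(A,[C-.105*X+.085*Y+[0,0,.05],C-.105*X+.085*Y])
        for b in bar:cv2.circle(m,tuple(int(v) for v in b.round()),24,0,-1)
        g=[cv2.cvtColor(c['frame'],cv2.COLOR_RGB2GRAY) for c in(A,B)]
        p=cv2.goodFeaturesToTrack(g[0],300,.005,4,mask=m)
        o,st,_=cv2.calcOpticalFlowPyrLK(g[0],g[1],p,None,winSize=(15,15),maxLevel=1)
        back,s2,_=cv2.calcOpticalFlowPyrLK(g[1],g[0],o,None,winSize=(15,15),maxLevel=1)
        ok=(st.ravel()>0)&(np.linalg.norm((back-p)[:,0],axis=1)<.2)
        W=np.array([at(A,x,.05) for x in p[ok,0]])
        L=np.c_[(W-C)@X,(W-C)@Y]; ins=(abs(L[:,0])<.132)&(abs(L[:,1])<.112)
        d.append((A,W[ins],(o-p)[ok,0][ins])); print(n,ins.sum(),end=' ')
    u=np.array([.105,.085,0])/.1351; v=np.array([.105,-.085,0])/.1351 # AB diag; screw-opposite (pointing to opposite)
    ax=lambda e:e[0]*X+e[1]*Y
    # a: rise of screw corner lean (deg) ; rotation about AB diag raising the screw corner
    def res(s):
        a,b,y,t=s[0],s[1],s[2],s[3:6]
        w=a*ax(u)+b*ax(v)+np.array([0,0,y]); R=Ro.from_rotvec(w).as_matrix()
        r=[]
        for A,W,f in d:
            W2=(W-C)@R.T+C+t
            r.append(((proj(A,W2)-proj(A,W))-f).ravel())
        return np.concatenate(r)
    s=least_squares(res,np.zeros(6),loss='soft_l1',f_scale=.15)
    # sign: want + = screw corner rising
    J=np.linalg.inv(s.jac.T@s.jac)*np.median(np.abs(res(s.x)))**2*2
    print('AB-lean %.4f other %.4f yaw %.4f t mm %s  sd %.4f %.4f'%(s.x[0],s.x[1],s.x[2],(s.x[3:]*1000).round(2),J[0,0]**.5,J[1,1]**.5))
E
python3 - <<'E'
from lev import *
grab('r0'); grab('r0b'); cmp('r0','r0b')
a=load('t6.png')
P=lambda u,v:(270+(u-400)/2.857,130+v/2.857)
e1,e2=at(a,P(655,245),.066),at(a,P(697,120),.066);print('bundle',e1,e2,(e1+e2)/2,np.degrees(np.arctan2(*(e2-e1)[1::-1])))
go([.459,.272,.20],base(61)); go([.459,.272,.156],base(61))
E
```

```text
side 35 top 31 AB-lean -0.0001 other -0.0005 yaw -0.0002 t mm [ 0.03  0.01 -0.02]  sd 0.0001 0.0001
bundle [ 0.53174738 -0.16405423  0.066     ] [ 0.65103854 -0.20942222  0.066     ] [ 0.59139296 -0.18673823  0.066     ] -20.82246597800954
off cm [30.2  -6.78  9.95] rot [0.01 0.07 8.99]
off cm [30.2  -6.78 14.35] rot [0.01 0.07 8.99]
```

{"name": "arm_command", "arguments": {"targets": [{"rot": [0,0,3],"offset": [5,-1,0],"gripper": 0},{"rot": [0,0,6],"offset": [10,-2,1],"gripper": 0},{"rot": [0,0,9],"offset": [15,-3.5,2],"gripper": 0},{"rot": [0,0,9],"offset": [20,-4.5,3],"gripper": 0},{"rot": [0,0,9],"offset": [25,-5.6,4],"gripper": 0},{"rot": [0,0,9],"offset": [30.2,-6.8,5],"gripper": 0},{"rot": [0,0,9],"offset": [30.2,-6.8,5],"gripper": 0},{"rot": [0,0,9],"offset": [30.2,-6.8,5],"gripper": 0}]}}

```text
time_s: 11.0
position: [0.4586, 0.2737, 0.2489]
tcp_rot: [[0.482, 0.876, -0.001], [0.876, -0.482, -0.002], [-0.002, -0.0, -1.0]]
force: [-0.2, -0.2, 1.2]
opening: 0.999
```

Run:
```python
from h import *
w=cap('wrist','w7.png'); s=bot.read_state();print(s['position'],s['joint_positions'])
G=np.array([.459,.272,.113]);u=np.array([np.cos(np.radians(-29)),np.sin(np.radians(-29)),0])
pp=proj(w,[G,G+.042*u,G-.042*u]);print(pp)
x0,y0=[int(v) for v in np.clip(pp[0]-[140,105],0,[280,210])]
print(x0,y0);crop(w,x0,y0,x0+280,y0+210,2.8,'c7.png')
```

```text
[0.45842442 0.27210897 0.24918552] [ 18.7208774   26.56249207  97.7811282   -0.12416485  55.77219076
 -42.30781574]
[[278.34113445 230.59395368]
 [278.26304323 282.07333087]
 [278.42742778 173.70756942]]
138 125
```

View pics/c7.png

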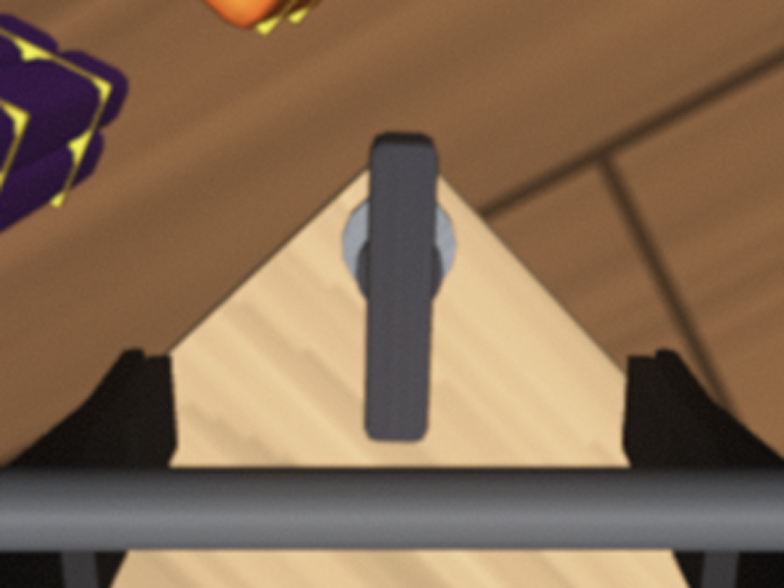

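Run:
```python
from h import *
w=load('w7.png')
e1,e2=at(w,(279.8,282.1),.112),at(w,(281.9,176.8),.114);print(e1,e2,np.linalg.norm(e1-e2),(e1+e2)/2,np.degrees(np.arctan2(*(e1-e2)[1::-1])))
d=(e1-e2);yaw=np.degrees(np.arctan2(d[1],d[0]))+90;m=(e1+e2)/2
go([m[0],m[1],.155],base(yaw));print(yaw)
```

```text
[0.49679124 0.25240482 0.112     ] [0.42518615 0.29352034 0.114     ] 0.08259403416506175 [0.4609887  0.27296258 0.113     ] -29.864362101672093
off cm [0.22 0.18 9.42] rot [-0.    0.15  0.96]
60.13563789832791
```

{"name": "arm_command", "arguments": {"targets": [{"rot": [0,0,1],"offset": [0.2,0.2,4],"gripper": 0},{"rot": [0,0,1],"offset": [0.2,0.2,8],"gripper": 0},{"rot": [0,0,1],"offset": [0.2,0.2,9.4],"gripper": 0},{"rot": [0,0,1],"offset": [0.2,0.2,9.4],"gripper": 0.5},{"rot": [0,0,1],"offset": [0.2,0.2,9.4],"gripper": 1},{"rot": [0,0,1],"offset": [0.2,0.2,9.4],"gripper": 1},{"rot": [0,0,1],"offset": [0.2,0.2,9.4],"gripper": 1},{"rot": [0,0,1],"offset": [0.2,0.2,9.4],"gripper": 1}]}}

```text
time_s: 11.85
position: [0.4621, 0.2728, 0.1567]
tcp_rot: [[0.5, 0.866, 0.002], [0.866, -0.5, -0.001], [0.0, 0.002, -1.0]]
force: [0.2, 0.8, -0.1]
opening: 0.626
```

{"name": "arm_command", "arguments": {"targets": [{"rot": [0,0,0],"offset": [0,0,0],"gripper": 1},{"rot": [0,0,0],"offset": [0,0,0],"gripper": 1},{"rot": [0,0,0],"offset": [0,0,0],"gripper": 1},{"rot": [0,0,0],"offset": [0,0,0],"gripper": 1},{"rot": [0,0,0],"offset": [0,0,0],"gripper": 1}]}}

```text
time_s: 12.35
position: [0.4613, 0.2725, 0.1555]
tcp_rot: [[0.5, 0.866, -0.001], [0.866, -0.5, -0.002], [-0.002, -0.0, -1.0]]
force: [-0.1, -0.2, 1.9]
opening: 0.204
```

{"name": "arm_command", "arguments": {"targets": [{"rot": [0,0,5],"offset": [0,0.01,0],"gripper": 1},{"rot": [0,0,10],"offset": [0,0.03,0],"gripper": 1},{"rot": [0,0,15],"offset": [0,0.04,0],"gripper": 1},{"rot": [0,0,20],"offset": [0,0.06,0],"gripper": 1},{"rot": [0,0,25],"offset": [0,0.07,0],"gripper": 1},{"rot": [0,0,30],"offset": [0,0.09,0],"gripper": 1},{"rot": [0,0,35],"offset": [0,0.1,0],"gripper": 1},{"rot": [0,0,40],"offset": [0,0.12,0],"gripper": 1}]}}

```text
time_s: 13.15
position: [0.4628, 0.2723, 0.1555]
tcp_rot: [[0.941, 0.338, 0.0], [0.338, -0.941, -0.001], [0.0, 0.001, -1.0]]
force: [-0.4, -1.7, -0.2]
opening: 0.2
```

Run:
```python
from h import *
s=bot.read_state();print(s['position'],s['force'],s['moment'],s['opening'],s['joint_positions'])
R=np.array(s['tcp_rot']);print(np.degrees(np.arctan2(R[1,0],R[0,0])), R.T@np.array([.911,-.412,0]))
```

```text
[0.46275099 0.27234331 0.1554836 ] [-0.39609303 -1.67056013 -0.20569936] [ 0.30984233 -0.21374594  0.06109088] 0.20011593754678098 [ 1.85651544e+01  3.52510816e+01  1.01391192e+02 -5.69339432e-02
  4.33462384e+01 -1.16737004e+00]
19.77392762651366 [7.17899091e-01 6.95906260e-01 6.11248030e-04]
```

{"name": "arm_command", "arguments": {"targets": [{"rot": [0,0,5],"offset": [0.01,0.01,0],"gripper": 1},{"rot": [0,0,10],"offset": [0.02,0.02,0],"gripper": 1},{"rot": [0,0,15],"offset": [0.03,0.03,0],"gripper": 1},{"rot": [0,0,20],"offset": [0.04,0.04,0],"gripper": 1},{"rot": [0,0,25],"offset": [0.05,0.05,0],"gripper": 1},{"rot": [0,0,30],"offset": [0.06,0.06,0],"gripper": 1},{"rot": [0,0,35],"offset": [0.07,0.07,0],"gripper": 1},{"rot": [0,0,40],"offset": [0.08,0.08,0],"gripper": 1}]}}

```text
time_s: 13.95
position: [0.464, 0.2715, 0.1556]
tcp_rot: [[0.939, -0.345, 0.001], [-0.345, -0.939, -0.001], [0.001, 0.001, -1.0]]
force: [0.3, -2.1, 0.4]
opening: 0.206
```

Run:
```python
from lev import *
s=bot.read_state();print(s['position'],s['force'],s['moment'],s['opening'])
grab('k1'); cmp('r0','k1')
go([.42,-.03,.28],base(0))
```

```text
[0.46400565 0.271516   0.15557793] [ 0.32836255 -2.110062    0.41806083] [-0.1500461  -0.26664686  0.02808873] 0.2064126506932861
side 4 top 26 AB-lean -0.0291 other 0.0437 yaw 0.0006 t mm [ 0.91 -0.71 -5.34]  sd 0.0156 0.0208
off cm [  6.18  29.85 -12.4 ] rot [  0.07  -0.04 -19.98]
```

{"name": "arm_command", "arguments": {"targets": [{"rot": [0,0,0],"offset": [0,0,0],"gripper": 0},{"rot": [0,0,0],"offset": [0,0,0],"gripper": 0},{"rot": [0,0,0],"offset": [0,0,0],"gripper": 0},{"rot": [0,0,0],"offset": [0,0,-4],"gripper": 0},{"rot": [0,0,0],"offset": [0,0,-8.5],"gripper": 0},{"rot": [0,0,0],"offset": [0,2,-12],"gripper": 0},{"rot": [0,0,0],"offset": [0,7,-12],"gripper": 0},{"rot": [0,0,0],"offset": [0,12,-12],"gripper": 0}]}}

```text
time_s: 15.15
position: [0.4227, 0.1587, 0.2772]
tcp_rot: [[0.941, -0.34, 0.004], [-0.34, -0.941, -0.001], [0.004, -0.001, -1.0]]
force: [0.5, -1.3, -0.4]
opening: 0.847
```

{"name": "arm_command", "arguments": {"targets": [{"rot": [0,0,0],"offset": [3,4,0],"gripper": 0},{"rot": [0,0,0],"offset": [6,9,0],"gripper": 0},{"rot": [0,0,0],"offset": [6,14,0],"gripper": 0},{"rot": [0,0,0],"offset": [6,18,0],"gripper": 0},{"rot": [0,0,0],"offset": [6,18,0],"gripper": 0},{"rot": [0,0,0],"offset": [6,18,0],"gripper": 0}]}}

```text
time_s: 15.75
position: [0.417, -0.0314, 0.276]
tcp_rot: [[0.938, -0.346, -0.0], [-0.346, -0.938, -0.0], [-0.0, 0.001, -1.0]]
force: [-0.0, -0.2, 0.2]
opening: 0.998
```

Run:
```python
from lev import *
s=bot.read_state();print(s['position'],s['joint_positions'])
grab('k2'); cmp('r0','k2')
go([.4645,.271,.25],base(-20)); go([.4645,.271,.156],base(-20))
```

```text
[ 0.41700368 -0.03140866  0.27599958] [-1.96812961e+01  1.58614189e+01  1.11420037e+02 -4.03078837e-02
  5.27274122e+01  5.78819697e-01]
side 25 top 30 AB-lean 0.0120 other 0.0019 yaw -0.0020 t mm [ 0.87 -0.23 -0.04]  sd 0.0036 0.0028
off cm [ -5.8  -29.87   2.56] rot [ 0.07 -0.    0.11]
off cm [ -5.8  -29.88  11.96] rot [ 0.07 -0.    0.11]
```

```bash
cat > lev2.py <<'E'
from lev import *
from scipy.ndimage import map_coordinates, gaussian_filter
def cmp2(r,k,x0=None,pr=True):
    d=[]
    gx,gy=np.meshgrid(np.arange(-.132,.1325,.0015),np.arange(-.112,.1125,.0015))
    keep=np.hypot(gx+.105,gy-.085)>.058
    W=C+gx[keep][:,None]*X+gy[keep][:,None]*Y
    for n in('side','top'):
        A=dict(np.load('pics/%s_%s.npz'%(r,n)));B=dict(np.load('pics/%s_%s.npz'%(k,n)))
        g=[[gaussian_filter(c['frame'][:,:,i].astype(float),1.0) for i in range(3)] for c in(A,B)]
        p=proj(A,W); IA=[map_coordinates(c,[p[:,1],p[:,0]],order=3) for c in g[0]]
        d.append((A,g[1],IA))
    u=np.array([.105,.085])/.1351; v=np.array([.105,-.085])/.1351
    U=u[0]*X+u[1]*Y;V=v[0]*X+v[1]*Y
    def res(s):
        s=s/100.
        R=Ro.from_rotvec(s[0]*U+s[1]*V+np.array([0,0,s[2]])).as_matrix(); W2=(W-C)@R.T+C+s[3:6]/10
        o=[]
        for A,gb,IA in d:
            p=proj(A,W2)
            o+=[map_coordinates(c,[p[:,1],p[:,0]],order=1)-i for c,i in zip(gb,IA)]
        return np.concatenate(o+[[s[5]*100*2/.5*50]])   # prior tz
    s=least_squares(res,np.zeros(6) if x0 is None else x0,loss='soft_l1',f_scale=4,diff_step=1e-3,x_scale=1.)
    x=s.x/100;print('%s->%s AB-lean %.4f other %.4f yaw %.4f t mm %s rms %.2f'%(r,k,x[0],x[1],x[2],(x[3:]*100).round(2),np.sqrt(np.mean(s.fun**2))))
    return x
E
python3 - <<'E'
from lev2 import *
cmp2('r0','r0b');cmp2('r0','k2');cmp2('r0b','k2',np.array([2.,0,0,0,0,0]))
E
```

```text
r0->r0b AB-lean 0.0008 other -0.0003 yaw 0.0000 t mm [-0.02 -0.04 -0.07] rms 0.52
r0->k2 AB-lean 0.0217 other -0.0015 yaw -0.0001 t mm [ 0.89 -0.68 -0.3 ] rms 9.33
r0b->k2 AB-lean 0.0217 other -0.0015 yaw -0.0001 t mm [ 0.89 -0.68 -0.31] rms 9.33
```

{"name": "arm_command", "arguments": {"targets": [{"rot": [0,0,0],"offset": [-1,-5,0],"gripper": 0},{"rot": [0,0,0],"offset": [-2,-10,0],"gripper": 0},{"rot": [0,0,0],"offset": [-3,-15,0],"gripper": 0},{"rot": [0,0,0],"offset": [-4,-20,0],"gripper": 0},{"rot": [0,0,0],"offset": [-5,-25,0],"gripper": 0},{"rot": [0,0,0],"offset": [-5.8,-29.9,0],"gripper": 0},{"rot": [0,0,0],"offset": [-5.8,-29.9,4],"gripper": 0},{"rot": [0,0,0],"offset": [-5.8,-29.9,6],"gripper": 0}]}}

```text
time_s: 16.95
position: [0.4641, 0.2728, 0.2137]
tcp_rot: [[0.941, -0.338, -0.001], [-0.338, -0.941, -0.001], [-0.001, 0.002, -1.0]]
force: [-1.3, -0.0, -0.2]
opening: 0.998
```

{"name": "arm_command", "arguments": {"targets": [{"rot": [0,0,0],"offset": [0,0,3],"gripper": 0},{"rot": [0,0,0],"offset": [0,0,6],"gripper": 0.5},{"rot": [0,0,0],"offset": [0,0,6],"gripper": 1},{"rot": [0,0,0],"offset": [0,0,6],"gripper": 1},{"rot": [0,0,0],"offset": [0,0,6],"gripper": 1},{"rot": [0,0,0],"offset": [0,0,6],"gripper": 1},{"rot": [0,0,0],"offset": [0,0,6],"gripper": 1},{"rot": [0,0,0],"offset": [0,0,6],"gripper": 1}]}}

```text
time_s: 17.75
position: [0.4655, 0.2701, 0.1565]
tcp_rot: [[0.94, -0.342, 0.001], [-0.342, -0.94, -0.001], [0.002, 0.0, -1.0]]
force: [-0.4, 0.1, -0.9]
opening: 0.45
```

Run:
```python
from h import *
s=bot.read_state();print(s['position'],s['force'],s['moment'],s['opening'])
R=np.array(s['tcp_rot']);print(np.degrees(np.arctan2(R[1,0],R[0,0])), R.T@np.array([.911,-.412,0]))
```

```text
[0.46552877 0.27011316 0.1564807 ] [-0.40280897  0.07337979 -0.90601799] [-0.06944505  0.07808339 -0.02758767] 0.44998257954425974
-20.027046858127044 [0.99700664 0.07510217 0.00155462]
```

{"name": "arm_command", "arguments": {"targets": [{"rot": [0,0,0],"offset": [0,0,0],"gripper": 1},{"rot": [0,0,0],"offset": [0,0,0],"gripper": 1},{"rot": [0,0,0],"offset": [0,0,0],"gripper": 1},{"rot": [0,0,0],"offset": [0,0,0],"gripper": 1},{"rot": [0,0,7],"offset": [0.02,0,0],"gripper": 1},{"rot": [0,0,14],"offset": [0.04,0,0],"gripper": 1},{"rot": [0,0,21],"offset": [0.06,0,0],"gripper": 1},{"rot": [0,0,28],"offset": [0.08,0,0],"gripper": 1}]}}

```text
time_s: 18.55
position: [0.4645, 0.2701, 0.1555]
tcp_rot: [[0.665, -0.747, -0.003], [-0.747, -0.665, -0.001], [-0.001, 0.003, -1.0]]
force: [-5.2, 3.2, 3.6]
opening: 0.206
```

{"name": "arm_command", "arguments": {"targets": [{"rot": [0,0,6],"offset": [0.02,0,0],"gripper": 1},{"rot": [0,0,12],"offset": [0.03,0,0],"gripper": 1},{"rot": [0,0,12],"offset": [0.03,0,0],"gripper": 1},{"rot": [0,0,12],"offset": [0.03,0,0],"gripper": 1}]}}

```text
time_s: 18.95
position: [0.4647, 0.27, 0.1555]
tcp_rot: [[0.5, -0.866, -0.003], [-0.866, -0.5, -0.001], [-0.001, 0.003, -1.0]]
force: [-4.6, 2.9, 3.6]
opening: 0.206
```

{"name": "arm_command", "arguments": {"targets": [{"rot": [0,0,0],"offset": [0,0,0],"gripper": 0},{"rot": [0,0,0],"offset": [0,0,0],"gripper": 0},{"rot": [0,0,0],"offset": [0,0,0],"gripper": 0},{"rot": [0,0,0],"offset": [0,0,0],"gripper": 0},{"rot": [0,0,0],"offset": [0,0,-4],"gripper": 0},{"rot": [0,0,0],"offset": [0,0,-8.5],"gripper": 0},{"rot": [0,0,0],"offset": [2,2,-12],"gripper": 0},{"rot": [0,0,0],"offset": [5,5,-12],"gripper": 0}]}}

```text
time_s: 19.75
position: [0.4516, 0.2025, 0.2805]
tcp_rot: [[0.503, -0.864, 0.014], [-0.865, -0.503, 0.002], [0.006, -0.013, -1.0]]
force: [0.6, -0.1, -0.8]
opening: 0.847
```

{"name": "arm_command", "arguments": {"targets": [{"rot": [0,0,0],"offset": [4,3,0],"gripper": 0},{"rot": [0,0,0],"offset": [8,6,0],"gripper": 0},{"rot": [0,0,0],"offset": [12,9,0],"gripper": 0},{"rot": [0,0,0],"offset": [16,12,0],"gripper": 0},{"rot": [0,0,0],"offset": [18.6,14,0],"gripper": 0},{"rot": [0,0,0],"offset": [18.6,14,0],"gripper": 0},{"rot": [0,0,0],"offset": [18.6,14,0],"gripper": 0}]}}

```text
time_s: 20.45
position: [0.4195, -0.0304, 0.276]
tcp_rot: [[0.497, -0.868, -0.0], [-0.868, -0.497, -0.001], [0.001, 0.0, -1.0]]
force: [-0.3, 0.2, 0.1]
opening: 1.004
```

Run:
```python
from lev2 import *
s=bot.read_state();print(s['position'],s['joint_positions'])
grab('k3'); cmp2('r0','k3',np.array([3.,0,0,0,0,0])); cmp2('k2','k3')
go([.4667,.2697,.25],base(-60))
```

```text
[ 0.41948989 -0.03036958  0.27599965] [-1.94119705e+01  1.60370825e+01  1.11127519e+02 -6.78003572e-02
  5.28164989e+01  4.08042133e+01]
r0->k3 AB-lean 0.0312 other -0.0018 yaw -0.0002 t mm [ 1.26 -1.02 -0.44] rms 8.39
k2->k3 AB-lean 0.0098 other -0.0006 yaw -0.0001 t mm [ 0.34 -0.35 -0.22] rms 4.59
off cm [-23.47 -19.05   2.55] rot [ 0.05 -0.05  0.08]
```

{"name": "arm_command", "arguments": {"targets": [{"rot": [0,0,0],"offset": [-4,-3,0],"gripper": 0},{"rot": [0,0,0],"offset": [-8,-6,0],"gripper": 0},{"rot": [0,0,0],"offset": [-12,-9,0],"gripper": 0},{"rot": [0,0,0],"offset": [-16,-12,0],"gripper": 0},{"rot": [0,0,0],"offset": [-20,-15.5,0],"gripper": 0},{"rot": [0,0,0],"offset": [-23.9,-18.9,0],"gripper": 0},{"rot": [0,0,0],"offset": [-23.9,-18.9,4],"gripper": 0},{"rot": [0,0,0],"offset": [-23.9,-18.9,6],"gripper": 0.3}]}}

```text
time_s: 21.65
position: [0.4628, 0.2742, 0.2137]
tcp_rot: [[0.504, -0.864, -0.001], [-0.864, -0.504, -0.001], [0.001, 0.002, -1.0]]
force: [-0.9, -0.3, -0.4]
opening: 0.964
```

{"name": "arm_command", "arguments": {"targets": [{"rot": [0,0,0],"offset": [0,0,3],"gripper": 0.5},{"rot": [0,0,0],"offset": [0,0,6],"gripper": 0.5},{"rot": [0,0,0],"offset": [0,0,6],"gripper": 1},{"rot": [0,0,0],"offset": [0,0,6],"gripper": 1},{"rot": [0,0,0],"offset": [0,0,6],"gripper": 1},{"rot": [0,0,0],"offset": [0,0,6],"gripper": 1},{"rot": [0,0,0],"offset": [0,0,6],"gripper": 1},{"rot": [0,0,0],"offset": [0,0,6],"gripper": 1}]}}

```text
time_s: 22.45
position: [0.4641, 0.2717, 0.1565]
tcp_rot: [[0.5, -0.866, 0.001], [-0.866, -0.5, -0.001], [0.001, -0.001, -1.0]]
force: [0.2, -0.4, -0.5]
opening: 0.262
```

{"name": "arm_command", "arguments": {"targets": [{"rot": [0,0,0],"offset": [0,0,0],"gripper": 1},{"rot": [0,0,0],"offset": [0,0,0],"gripper": 1},{"rot": [0,0,0],"offset": [0,0,0],"gripper": 1}]}}

```text
time_s: 22.75
position: [0.4646, 0.2711, 0.1563]
tcp_rot: [[0.5, -0.866, 0.002], [-0.866, -0.5, -0.002], [0.003, -0.0, -1.0]]
force: [1.4, -5.5, 5.9]
opening: 0.206
```

{"name": "arm_command", "arguments": {"targets": [{"rot": [0,0,7],"offset": [0.02,0,0],"gripper": 1},{"rot": [0,0,14],"offset": [0.03,0,0],"gripper": 1},{"rot": [0,0,20],"offset": [0.04,0,0],"gripper": 1},{"rot": [0,0,25],"offset": [0.05,0,0],"gripper": 1},{"rot": [0,0,25],"offset": [0.05,0,0],"gripper": 1},{"rot": [0,0,25],"offset": [0.05,0,0],"gripper": 1}]}}

```text
time_s: 23.35
position: [0.4649, 0.2705, 0.1562]
tcp_rot: [[0.087, -0.996, 0.002], [-0.996, -0.087, -0.002], [0.002, -0.001, -1.0]]
force: [1.3, -6.4, 5.0]
opening: 0.207
```

{"name": "arm_command", "arguments": {"targets": [{"rot": [0,0,0],"offset": [0,0,0],"gripper": 0},{"rot": [0,0,0],"offset": [0,0,0],"gripper": 0},{"rot": [0,0,0],"offset": [0,0,0],"gripper": 0},{"rot": [0,0,0],"offset": [0,0,0],"gripper": 0},{"rot": [0,0,0],"offset": [0,0,-4],"gripper": 0},{"rot": [0,0,0],"offset": [0,0,-8.5],"gripper": 0},{"rot": [0,0,0],"offset": [3,1,-12],"gripper": 0},{"rot": [0,0,0],"offset": [7,2,-12],"gripper": 0}]}}

```text
time_s: 24.15
position: [0.4528, 0.2012, 0.2802]
tcp_rot: [[0.09, -0.996, 0.011], [-0.996, -0.09, 0.002], [-0.001, -0.011, -1.0]]
force: [0.5, -1.1, -0.6]
opening: 0.85
```

Run:
```python
from h import *
s=bot.read_state();print(s['position'],s['joint_positions'])
go([.42,-.03,.276],base(-85))
```

```text
[0.45281056 0.20117075 0.28020674] [ 1.10226654e+01  2.10739466e+01  1.01474721e+02 -3.38897058e-02
  5.67947576e+01  9.58554472e+01]
off cm [22.73  5.36  0.34] rot [-0.66  0.04  0.19]
```

{"name": "arm_command", "arguments": {"targets": [{"rot": [0,0,0],"offset": [5,1,0],"gripper": 0},{"rot": [0,0,0],"offset": [10,2,0],"gripper": 0},{"rot": [0,0,0],"offset": [15,3.5,0],"gripper": 0},{"rot": [0,0,0],"offset": [19,5,0],"gripper": 0},{"rot": [0,0,0],"offset": [22.7,5.4,0],"gripper": 0},{"rot": [0,0,0],"offset": [22.7,5.4,0],"gripper": 0},{"rot": [0,0,0],"offset": [22.7,5.4,0],"gripper": 0}]}}

```text
time_s: 24.85
position: [0.4159, -0.0314, 0.2759]
tcp_rot: [[0.084, -0.996, -0.001], [-0.996, -0.084, -0.0], [0.0, 0.001, -1.0]]
force: [-0.1, 0.5, -0.0]
opening: 1.002
```

Run:
```python
from lev2 import *
s=bot.read_state();print(s['position'],s['joint_positions'])
grab('k4'); cmp2('r0','k4',np.array([3.,0,0,0,0,0])); cmp2('k2','k4',np.array([1.,0,0,0,0,0])); cmp2('k3','k4')
go([.4645,.271,.276],base(-85))
```

```text
[ 0.4159224  -0.03141139  0.27588204] [-1.97326626e+01  1.57944278e+01  1.11559154e+02 -4.22351128e-02
  5.26654548e+01  6.54749984e+01]
r0->k4 AB-lean 0.0363 other -0.0011 yaw -0.0007 t mm [ 1.53 -1.16 -0.41] rms 7.63
k2->k4 AB-lean 0.0194 other -0.0008 yaw -0.0002 t mm [ 0.63 -0.52  0.05] rms 6.75
k3->k4 AB-lean 0.0082 other 0.0000 yaw -0.0001 t mm [ 0.25 -0.18  0.13] rms 4.89
off cm [-29.56  -7.49  -0.05] rot [ 0.03 -0.06  0.08]
```

```bash
python3 - <<'E'
s=open('lev2.py').read()
s=s.replace("keep=np.hypot(gx+.105,gy-.085)>.058","keep=np.hypot(gx+.105,gy-.085)>.03").replace("    W=C+gx","""    W0=C+gx[keep][:,None]*X+gy[keep][:,None]*Y; bc=C-.105*X+.085*Y
    al=np.linspace(0,2*np.pi,24)
    m=np.ones(len(W0),bool)
    for n in('side','top'):
        A=dict(np.load('pics/%s_%s.npz'%(r,n))); p=proj(A,W0)
        for z in(.035,.05,.065):
            q=proj(A,bc+np.c_[.05*np.cos(al),.05*np.sin(al),0*al+z]).astype(np.float32); h=cv2.convexHull(q)
            m&=np.array([cv2.pointPolygonTest(h,(float(a),float(b)),True)<-3 for a,b in p])
    #W=C+gx""").replace("    u=np.array([.105,.085])/","    W=W0[m]; d=[(A,g,[map_coordinates(c,[proj(A,W)[:,1],proj(A,W)[:,0]],order=3) for c in gA]) for A,g,gA in d]\n    u=np.array([.105,.085])/",1)
s=s.replace("p=proj(A,W); IA=[map_coordinates(c,[p[:,1],p[:,0]],order=3) for c in g[0]]","IA=g[0]")
open('lev2.py','w').write(s)
E
python3 - <<'E'
from lev2 import *
K=['r0','k2','k3','k4']
for i in range(4):
    for j in range(i+1,4): cmp2(K[i],K[j],np.array([1.5*(j-i),0,0,0,0,0]))
f=[np.load('pics/%s_%s.npz'%(k,n))['frame'][(slice(210,350),slice(185,340)) if n=='side' else (slice(140,265),slice(160,285))] for k in('r0','k4') for n in('side','top')]
D=[cv2.resize(x,(380,280)) for x in f]
cv2.imwrite('pics/c8.png',np.vstack([np.hstack(D[:2]),np.hstack(D[2:])])[:,:,::-1])
E
```

```text
r0->k2 AB-lean 0.0194 other -0.0009 yaw 0.0000 t mm [ 0.84 -0.69 -0.39] rms 1.39
r0->k3 AB-lean 0.0304 other -0.0016 yaw -0.0002 t mm [ 1.26 -1.02 -0.49] rms 1.76
r0->k4 AB-lean 0.0370 other -0.0009 yaw -0.0003 t mm [ 1.49 -1.19 -0.35] rms 1.56
k2->k3 AB-lean 0.0103 other -0.0008 yaw -0.0000 t mm [ 0.34 -0.36 -0.19] rms 0.94
k2->k4 AB-lean 0.0165 other 0.0001 yaw -0.0001 t mm [ 0.58 -0.52 -0.1 ] rms 1.22
k3->k4 AB-lean 0.0059 other 0.0008 yaw 0.0001 t mm [ 0.17 -0.19  0.  ] rms 1.16
```

View pics/c8.png

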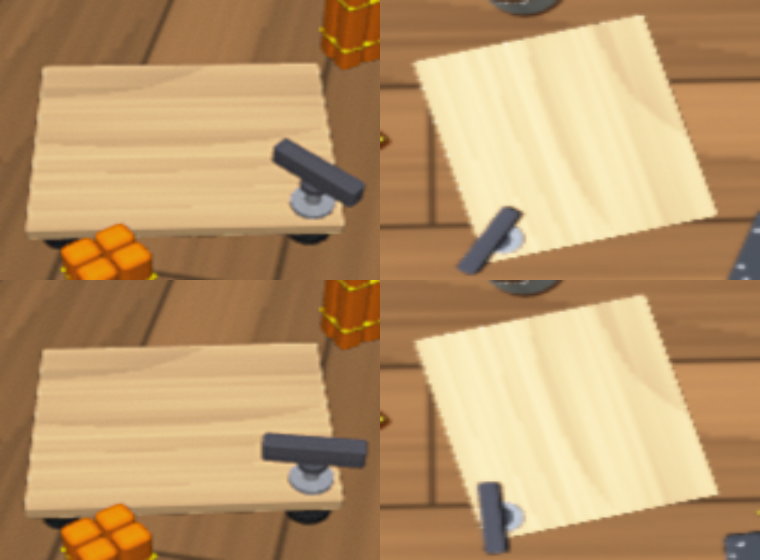

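{"name": "arm_command", "arguments": {"targets": [{"rot": [0,0,0],"offset": [-5,-1,0],"gripper": 0},{"rot": [0,0,0],"offset": [-10,-2.5,0],"gripper": 0},{"rot": [0,0,0],"offset": [-15,-4,0],"gripper": 0},{"rot": [0,0,0],"offset": [-20,-5,0],"gripper": 0},{"rot": [0,0,0],"offset": [-25,-6.3,0],"gripper": 0},{"rot": [0,0,0],"offset": [-29.5,-7.5,0],"gripper": 0},{"rot": [0,0,0],"offset": [-29.5,-7.5,4],"gripper": 0},{"rot": [0,0,0],"offset": [-29.5,-7.5,6],"gripper": 0.3}]}}

```text
time_s: 26.05
position: [0.4641, 0.2719, 0.2137]
tcp_rot: [[0.091, -0.996, -0.002], [-0.996, -0.091, -0.001], [0.001, 0.002, -1.0]]
force: [-0.7, -1.3, -0.8]
opening: 0.96
```

{"name": "arm_command", "arguments": {"targets": [{"rot": [0,0,0],"offset": [0,0,3],"gripper": 0.5},{"rot": [0,0,0],"offset": [0,0,6],"gripper": 0.5},{"rot": [0,0,0],"offset": [0,0,6],"gripper": 1},{"rot": [0,0,0],"offset": [0,0,6],"gripper": 1},{"rot": [0,0,0],"offset": [0,0,6],"gripper": 1},{"rot": [0,0,0],"offset": [0,0,6],"gripper": 1},{"rot": [0,0,0],"offset": [0,0,6],"gripper": 1},{"rot": [0,0,0],"offset": [0,0,6],"gripper": 1}]}}

```text
time_s: 26.85
position: [0.4655, 0.2694, 0.1565]
tcp_rot: [[0.087, -0.996, 0.001], [-0.996, -0.087, -0.001], [0.001, -0.001, -1.0]]
force: [0.3, -0.4, -0.3]
opening: 0.269
```

{"name": "arm_command", "arguments": {"targets": [{"rot": [0,0,0],"offset": [0,0,0],"gripper": 1},{"rot": [0,0,0],"offset": [0,0,0],"gripper": 1},{"rot": [0,0,0],"offset": [0,0,0],"gripper": 1}]}}

```text
time_s: 27.15
position: [0.4654, 0.2698, 0.1562]
tcp_rot: [[0.086, -0.996, 0.001], [-0.996, -0.086, -0.0], [0.0, -0.001, -1.0]]
force: [-1.4, 1.7, 5.9]
opening: 0.202
```

{"name": "arm_command", "arguments": {"targets": [{"rot": [0,0,6],"offset": [0,0,0],"gripper": 1},{"rot": [0,0,12],"offset": [0,0,0],"gripper": 1},{"rot": [0,0,18],"offset": [0,0,0],"gripper": 1},{"rot": [0,0,24],"offset": [0,0,0],"gripper": 1},{"rot": [0,0,30],"offset": [0,0,0],"gripper": 1},{"rot": [0,0,30],"offset": [0,0,0],"gripper": 1},{"rot": [0,0,30],"offset": [0,0,0],"gripper": 1}]}}

```text
time_s: 27.85
position: [0.4654, 0.2694, 0.1562]
tcp_rot: [[-0.423, -0.906, 0.001], [-0.906, 0.423, -0.001], [0.001, -0.001, -1.0]]
force: [-1.0, 1.7, 5.7]
opening: 0.202
```

{"name": "arm_command", "arguments": {"targets": [{"rot": [0,0,0],"offset": [0,0,0],"gripper": 0},{"rot": [0,0,0],"offset": [0,0,0],"gripper": 0},{"rot": [0,0,0],"offset": [0,0,0],"gripper": 0},{"rot": [0,0,0],"offset": [0,0,0],"gripper": 0},{"rot": [0,0,0],"offset": [0,0,-4],"gripper": 0},{"rot": [0,0,0],"offset": [0,0,-8.5],"gripper": 0},{"rot": [0,0,0],"offset": [3,0,-12],"gripper": 0},{"rot": [0,0,0],"offset": [7,0,-12],"gripper": 0}]}}

```text
time_s: 28.65
position: [0.439, 0.2069, 0.2802]
tcp_rot: [[-0.42, -0.907, 0.012], [-0.907, 0.42, 0.001], [-0.007, -0.011, -1.0]]
force: [1.3, -0.6, -1.0]
opening: 0.849
```

Run:
```python
from h import *
s=bot.read_state();print(s['position'],s['joint_positions'])
go([.42,-.03,.276],base(-115))
```

```text
[0.43898222 0.20693168 0.28016621] [ 1.20517056e+01  2.03050174e+01  1.02850912e+02 -8.37641968e-02
  5.61284680e+01  1.26960251e+02]
off cm [22.3  -8.24  0.36] rot [-0.61  0.37  0.14]
```

{"name": "arm_command", "arguments": {"targets": [{"rot": [0,0,0],"offset": [5,-1.5,0],"gripper": 0},{"rot": [0,0,0],"offset": [10,-3,0],"gripper": 0},{"rot": [0,0,0],"offset": [14.5,-5,0],"gripper": 0},{"rot": [0,0,0],"offset": [19,-6.5,0],"gripper": 0},{"rot": [0,0,0],"offset": [22.3,-8.2,0],"gripper": 0},{"rot": [0,0,0],"offset": [22.3,-8.2,0],"gripper": 0},{"rot": [0,0,0],"offset": [22.3,-8.2,0],"gripper": 0}]}}

```text
time_s: 29.35
position: [0.4154, -0.0314, 0.2758]
tcp_rot: [[-0.426, -0.905, -0.001], [-0.905, 0.426, -0.001], [0.001, 0.0, -1.0]]
force: [-0.6, -0.3, -0.1]
opening: 1.0
```

Run:
```python
from lev2 import *
s=bot.read_state();print(s['position'])
grab('k5'); K=['r0','k2','k3','k4']
for k,g in zip(K,(3.7,2.2,1,.5)):cmp2(k,'k5',np.array([g,0,0,0,0,0]))
go([.465,.2700,.276],base(-115))
```

```text
[ 0.41535667 -0.03144157  0.27581046]
r0->k5 AB-lean 0.0395 other -0.0027 yaw -0.0003 t mm [ 1.68 -1.24  0.24] rms 1.89
k2->k5 AB-lean 0.0191 other -0.0016 yaw -0.0001 t mm [ 0.76 -0.57  0.5 ] rms 1.34
k3->k5 AB-lean 0.0082 other -0.0004 yaw 0.0001 t mm [ 0.34 -0.24  0.57] rms 1.13
k4->k5 AB-lean 0.0025 other -0.0016 yaw 0.0001 t mm [ 0.12 -0.08  0.49] rms 1.08
off cm [-29.28   8.14  -0.05] rot [-0.01 -0.07  0.09]
```

```bash
python3 - <<'E'
s=open('lev2.py').read()
s=s.replace("def cmp2(r,k,x0=None,pr=True):","def cmp2(r,k,x0=None,model=None):")
s=s.replace("    s=least_squares(res,","""    if model is not None:   # model: (a,b,tz mm) fixed -> cost
        f=lambda q:res(np.array([model[0]*100,model[1]*100,q[0],q[1],q[2],model[2]]))[:-1]
        return least_squares(f,np.zeros(3),loss='soft_l1',f_scale=4,diff_step=1e-3).cost
    s=least_squares(res,""",1)
s=s.replace("s[5]*100*2/.5*50","s[5]*WP").replace("def cmp2","WP=20000\ndef cmp2")
open('lev2.py','w').write(s)
E
python3 - <<'E'
import lev2; from lev2 import *
lev2.WP=0
ph=dict(r0=0,k2=1.396,k3=2.094,k4=2.531,k5=3.054)
for r,k,g in(('r0','k2',2),('r0','k4',3.7),('k2','k3',1),('k3','k4',.5),('k4','k5',.3),('k3','k5',.8)):cmp2(r,k,np.array([g,0,0,0,0,0]))
s=2.228/132.1
def st(p,L):
    o=max(0,p-L); return np.array([s*min(p,L)+s/2*o, -s/2*o, 2.228/2*o])
for L in np.arange(2.0,3.01,.1):
    c=[cmp2(r,k,model=st(ph[k],L)-st(ph[r],L)) for r,k in(('k2','k5'),('k3','k5'),('k2','k4'),('k4','k5'))]
    print(L.round(2),np.round(c,0),round(sum(c)))
E
```

```text
r0->k2 AB-lean 0.0194 other -0.0009 yaw 0.0000 t mm [ 0.84 -0.69 -0.4 ] rms 1.37
r0->k4 AB-lean 0.0369 other -0.0009 yaw -0.0002 t mm [ 1.49 -1.19 -0.36] rms 1.55
k2->k3 AB-lean 0.0103 other -0.0008 yaw -0.0000 t mm [ 0.34 -0.36 -0.2 ] rms 0.93
k3->k4 AB-lean 0.0059 other 0.0008 yaw 0.0001 t mm [ 0.17 -0.19  0.  ] rms 1.16
k4->k5 AB-lean 0.0025 other -0.0016 yaw 0.0001 t mm [ 0.12 -0.08  0.49] rms 1.04
k3->k5 AB-lean 0.0083 other -0.0004 yaw 0.0001 t mm [ 0.34 -0.24  0.58] rms 1.08
2.0 [128314. 105245. 122717.  66401.] 422677
2.1 [112493. 104248. 106929.  66401.] 390072
2.2 [99421. 89231. 94048. 66401.] 349101
2.3 [89751. 77754. 84628. 66401.] 318533
2.4 [83931. 70446. 79075. 66401.] 299852
2.5 [82074. 67544. 77530. 66401.] 293550
2.6 [83969. 68790. 77853. 66143.] 296755
2.7 [89204. 73645. 77853. 69586.] 310289
2.8 [97276. 81604. 77853. 77005.] 333738
2.9 [107657.  92201.  77853.  87711.] 365422
3.0 [119911. 105029.  77853. 101103.] 403895
```

{"name": "arm_command", "arguments": {"targets": [{"rot": [0,0,0],"offset": [-5,1.5,0],"gripper": 0},{"rot": [0,0,0],"offset": [-10,3,0],"gripper": 0},{"rot": [0,0,0],"offset": [-15,4.5,0],"gripper": 0},{"rot": [0,0,0],"offset": [-20,6,0],"gripper": 0},{"rot": [0,0,0],"offset": [-25,7,0],"gripper": 0},{"rot": [0,0,0],"offset": [-29.3,8.1,0],"gripper": 0},{"rot": [0,0,0],"offset": [-29.3,8.1,4],"gripper": 0},{"rot": [0,0,0],"offset": [-29.3,8.1,6],"gripper": 0.3}]}}

```text
time_s: 30.55
position: [0.4651, 0.2715, 0.2137]
tcp_rot: [[-0.419, -0.908, -0.001], [-0.908, 0.419, -0.001], [0.002, 0.001, -1.0]]
force: [-1.8, -0.3, -0.1]
opening: 0.964
```

{"name": "arm_command", "arguments": {"targets": [{"rot": [0,0,0],"offset": [0,0,3],"gripper": 0.5},{"rot": [0,0,0],"offset": [0,0,6],"gripper": 0.5},{"rot": [0,0,0],"offset": [0,0,6],"gripper": 1},{"rot": [0,0,0],"offset": [0,0,6],"gripper": 1},{"rot": [0,0,0],"offset": [0,0,6],"gripper": 1},{"rot": [0,0,0],"offset": [0,0,6],"gripper": 1},{"rot": [0,0,0],"offset": [0,0,6],"gripper": 1},{"rot": [0,0,0],"offset": [0,0,6],"gripper": 1}]}}

```text
time_s: 31.35
position: [0.4664, 0.269, 0.1565]
tcp_rot: [[-0.423, -0.906, 0.001], [-0.906, 0.423, -0.001], [-0.0, -0.002, -1.0]]
force: [-0.6, -0.9, -0.2]
opening: 0.269
```

{"name": "arm_command", "arguments": {"targets": [{"rot": [0,0,0],"offset": [0,0,0],"gripper": 1},{"rot": [0,0,0],"offset": [0,0,0],"gripper": 1},{"rot": [0,0,0],"offset": [0,0,0],"gripper": 1}]}}

```text
time_s: 31.65
position: [0.4664, 0.269, 0.1562]
tcp_rot: [[-0.423, -0.906, 0.001], [-0.906, 0.423, -0.001], [0.0, -0.001, -1.0]]
force: [-0.8, 0.9, 4.5]
opening: 0.203
```

{"name": "arm_command", "arguments": {"targets": [{"rot": [0,0,-6],"offset": [0,0,0],"gripper": 1},{"rot": [0,0,-12],"offset": [0,0,0],"gripper": 1},{"rot": [0,0,-18],"offset": [0,0,0],"gripper": 1},{"rot": [0,0,-24],"offset": [0,0,0],"gripper": 1},{"rot": [0,0,-30],"offset": [0,0,0],"gripper": 1},{"rot": [0,0,-30],"offset": [0,0,0],"gripper": 1},{"rot": [0,0,-30],"offset": [0,0,0],"gripper": 1}]}}

```text
time_s: 32.35
position: [0.4664, 0.2698, 0.1562]
tcp_rot: [[0.085, -0.996, 0.001], [-0.996, -0.085, 0.001], [-0.001, -0.001, -1.0]]
force: [-0.5, 3.7, 5.0]
opening: 0.203
```

{"name": "arm_command", "arguments": {"targets": [{"rot": [0,0,0],"offset": [0,0,0],"gripper": 0},{"rot": [0,0,0],"offset": [0,0,0],"gripper": 0},{"rot": [0,0,0],"offset": [0,0,0],"gripper": 0},{"rot": [0,0,0],"offset": [0,0,0],"gripper": 0},{"rot": [0,0,0],"offset": [0,0,-4],"gripper": 0},{"rot": [0,0,0],"offset": [0,0,-8.5],"gripper": 0},{"rot": [0,0,0],"offset": [3,1,-12],"gripper": 0},{"rot": [0,0,0],"offset": [7,2,-12],"gripper": 0}]}}

```text
time_s: 33.15
position: [0.455, 0.1984, 0.2802]
tcp_rot: [[0.09, -0.996, 0.011], [-0.996, -0.09, 0.001], [-0.0, -0.012, -1.0]]
force: [1.4, -1.1, -0.2]
opening: 0.849
```

{"name": "arm_command", "arguments": {"targets": [{"rot": [0,0,0],"offset": [5,1,0],"gripper": 0},{"rot": [0,0,0],"offset": [10,2,0],"gripper": 0},{"rot": [0,0,0],"offset": [15,3.5,0],"gripper": 0},{"rot": [0,0,0],"offset": [19,5,0],"gripper": 0},{"rot": [0,0,0],"offset": [22.7,5.4,0],"gripper": 0},{"rot": [0,0,0],"offset": [22.7,5.4,0],"gripper": 0},{"rot": [0,0,0],"offset": [22.7,5.4,0],"gripper": 0}]}}

```text
time_s: 33.85
position: [0.418, -0.034, 0.2759]
tcp_rot: [[0.084, -0.996, -0.001], [-0.996, -0.084, -0.001], [0.001, 0.001, -1.0]]
force: [0.7, 0.2, -0.5]
opening: 1.003
```

Run:
```python
import lev2;from lev2 import *
lev2.WP=0
s=bot.read_state();print(s['position'],s['joint_positions'])
grab('k6'); K=['r0','k3','k4','k5']
for k,g in zip(K,(3.7,.5,.1,-.3)):cmp2(k,'k6',np.array([g,0,0,0,0,0]))
t=dict(np.load('pics/k6_top.npz'))
# bundle end positions on board, dark/brown outline
e=[at(t,p,.066) for p in((360.2,215.8),(374.0,172.0))];print(e)
for y in(68,-112):go([.5914,-.1867,.22],base(y))
```

```text
[ 0.41797818 -0.03403396  0.27586403] [-1.99712458e+01  1.59686963e+01  1.11273503e+02 -6.94260082e-02
  5.27756979e+01  6.52711181e+01]
r0->k6 AB-lean 0.0368 other -0.0007 yaw -0.0002 t mm [ 1.49 -1.19 -0.36] rms 1.55
k3->k6 AB-lean 0.0058 other 0.0010 yaw 0.0002 t mm [ 0.17 -0.19  0.01] rms 1.17
k4->k6 AB-lean 0.0000 other 0.0001 yaw 0.0002 t mm [-0.05 -0.04 -0.05] rms 0.50
k5->k6 AB-lean -0.0023 other 0.0018 yaw 0.0002 t mm [-0.22  0.01 -0.61] rms 1.10
[array([ 0.53155493, -0.1666241 ,  0.066     ]), array([ 0.65104112, -0.20954551,  0.066     ])]
off cm [ 16.9  -15.89   5.6 ] rot [ 9.0000e-02  2.0000e-02 -1.5292e+02]
off cm [ 16.9  -15.89   5.6 ] rot [ 1.000e-02 -7.000e-02  2.708e+01]
```

{"name": "arm_command", "arguments": {"targets": [{"rot": [0,0,5],"offset": [3,-3,0],"gripper": 0},{"rot": [0,0,10],"offset": [6.5,-6,0],"gripper": 0},{"rot": [0,0,16],"offset": [10,-9,1],"gripper": 0},{"rot": [0,0,22],"offset": [13.5,-12.5,3],"gripper": 0},{"rot": [0,0,25.5],"offset": [16.9,-15.9,5],"gripper": 0},{"rot": [0,0,25.5],"offset": [16.9,-15.9,5.6],"gripper": 0},{"rot": [0,0,25.5],"offset": [16.9,-15.9,5.6],"gripper": 0},{"rot": [0,0,25.5],"offset": [16.9,-15.9,5.6],"gripper": 0}]}}

```text
time_s: 35.05
position: [0.5901, -0.1866, 0.2197]
tcp_rot: [[-0.35, -0.937, -0.003], [-0.937, 0.35, 0.0], [0.001, 0.003, -1.0]]
force: [0.1, -0.1, 0.3]
opening: 1.001
```

Run:
```python
from h import *
w=cap('wrist','w9.png'); s=bot.read_state();print(s['position'],s['joint_positions'])
G=np.array([.5914,-.1867,.066]);u=np.array([np.cos(np.radians(-20.5)),np.sin(np.radians(-20.5)),0]);v=np.array([-u[1],u[0],0])
print(proj(w,[G,G+.07*u,G-.07*u,G+.023*v,G-.023*v]).round(1))
crop(w,0,0,560,420,1.4,'c9.png')
go([.5914,-.1867,.093],base(-110.5))
```

```text
[ 0.59017305 -0.18651582  0.22040098] [-2.78456018e+01  3.46726714e+01  8.67581870e+01 -7.25233013e-02
  5.86361395e+01  8.26400298e+01]
[[280.2 220.2]
 [280.2 127.8]
 [280.1 299.3]
 [250.8 220.2]
 [309.5 220.2]]
off cm [-0.04 -0.14 12.74] rot [ 0.07 -0.05  0.05]
```

View pics/c9.png

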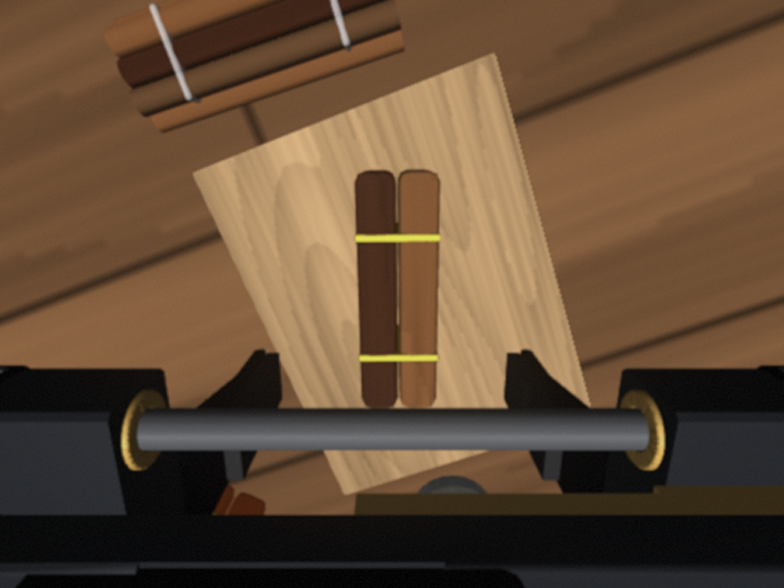

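{"name": "arm_command", "arguments": {"targets": [{"rot": [0,0,0],"offset": [0.3,-0.7,4],"gripper": 0},{"rot": [0,0,0],"offset": [0.3,-0.7,8],"gripper": 0},{"rot": [0,0,0],"offset": [0.3,-0.7,11],"gripper": 0},{"rot": [0,0,0],"offset": [0.3,-0.7,12.7],"gripper": 0},{"rot": [0,0,0],"offset": [0.3,-0.7,12.7],"gripper": 0.3},{"rot": [0,0,0],"offset": [0.3,-0.7,12.7],"gripper": 1},{"rot": [0,0,0],"offset": [0.3,-0.7,12.7],"gripper": 1},{"rot": [0,0,0],"offset": [0.3,-0.7,12.7],"gripper": 1}]}}

```text
time_s: 35.9
position: [0.5975, -0.1935, 0.095]
tcp_rot: [[-0.35, -0.937, 0.003], [-0.937, 0.35, -0.003], [0.002, -0.003, -1.0]]
force: [-0.7, -0.2, 0.3]
opening: 0.719
```

{"name": "arm_command", "arguments": {"targets": [{"rot": [0,0,0],"offset": [0,0,0],"gripper": 1},{"rot": [0,0,0],"offset": [0,0,0],"gripper": 1},{"rot": [0,0,0],"offset": [0,0,0],"gripper": 1},{"rot": [0,0,0],"offset": [0,0,-1],"gripper": 1},{"rot": [0,0,0],"offset": [0,0,-4],"gripper": 1},{"rot": [0,0,0],"offset": [0,0,-8],"gripper": 1},{"rot": [0,0,0],"offset": [0,0,-12],"gripper": 1},{"rot": [0,0,0],"offset": [0,0,-15],"gripper": 1}]}}

```text
time_s: 36.7
position: [0.5967, -0.1933, 0.2454]
tcp_rot: [[-0.351, -0.937, 0.001], [-0.937, 0.351, -0.002], [0.002, -0.002, -1.0]]
force: [1.0, -1.4, -3.0]
opening: 0.525
```

Run:
```python
from h import *
s=bot.read_state();print(s['position'],s['force'],s['opening'])
go([.606,.199,.25],base(-75.3))
```

```text
[ 0.59672239 -0.19332387  0.24542903] [ 0.95460588 -1.38923001 -3.04190054] 0.5254285823127677
off cm [-37.07  12.88  -0.54] rot [ -0.06  -0.12 -35.22]
```

{"name": "arm_command", "arguments": {"targets": [{"rot": [0,0,0],"offset": [-4,1.5,-0.5],"gripper": 1},{"rot": [0,0,-5],"offset": [-8.5,3,-0.5],"gripper": 1},{"rot": [0,0,-10],"offset": [-13,4.5,-0.5],"gripper": 1},{"rot": [0,0,-15],"offset": [-17.5,6,-0.5],"gripper": 1},{"rot": [0,0,-20],"offset": [-22,7.5,-0.5],"gripper": 1},{"rot": [0,0,-25],"offset": [-26.5,9,-0.5],"gripper": 1},{"rot": [0,0,-30],"offset": [-31,11,-0.5],"gripper": 1},{"rot": [0,0,-35.2],"offset": [-34.5,12,-0.5],"gripper": 1}]}}

```text
time_s: 37.5
position: [0.6034, 0.1749, 0.2472]
tcp_rot: [[0.258, -0.966, -0.003], [-0.966, -0.258, -0.001], [0.0, 0.003, -1.0]]
force: [-0.0, -0.7, -2.5]
opening: 0.526
```

Run:
```python
from h import *
s=bot.read_state();print(s['position'],s['force'],s['opening'])
go([.606,.199,.16],base(-75.3));go([.606,.199,.132],base(-75.3))
```

```text
[0.60340318 0.17487476 0.24724653] [-0.04385725 -0.73147399 -2.50747768] 0.5258648426485893
off cm [-2.26 -0.9   8.72] rot [ 0.19 -0.01  0.28]
off cm [-2.26 -0.91 11.52] rot [ 0.19 -0.01  0.28]
```

{"name": "arm_command", "arguments": {"targets": [{"rot": [0,0,0],"offset": [-2.2,-0.9,1],"gripper": 1},{"rot": [0,0,0],"offset": [-2.2,-0.9,5],"gripper": 1},{"rot": [0,0,0],"offset": [-2.2,-0.9,8.5],"gripper": 1},{"rot": [0,0,0],"offset": [-2.2,-0.9,10],"gripper": 1},{"rot": [0,0,0],"offset": [-2.2,-0.9,10.7],"gripper": 1},{"rot": [0,0,0],"offset": [-2.2,-0.9,11],"gripper": 1},{"rot": [0,0,0],"offset": [-2.2,-0.9,11.1],"gripper": 1},{"rot": [0,0,0],"offset": [-2.2,-0.9,11.1],"gripper": 1}]}}

```text
time_s: 38.3
position: [0.6094, 0.1953, 0.1381]
tcp_rot: [[0.253, -0.967, 0.003], [-0.967, -0.253, -0.001], [0.001, -0.002, -1.0]]
force: [0.3, 0.1, -3.0]
opening: 0.524
```

Run:
```python
from h import *
for i in range(3):
    cap('top'); s=bot.read_state();print(s['position'],s['force'])
```

```text
[0.60927437 0.19537846 0.13810997] [ 0.91247527 -0.45937274 -2.17688898]
[0.60914564 0.19540794 0.13798825] [-0.31450367  0.34902212 -3.37774628]
[0.6090043  0.19543632 0.13783742] [-0.09637492  0.76901122 -3.70862552]
```

{"name": "arm_command", "arguments": {"targets": [{"rot": [0,0,0],"offset": [0,0,0.2],"gripper": 1},{"rot": [0,0,0],"offset": [0,0,0.3],"gripper": 1},{"rot": [0,0,0],"offset": [0,0,0.4],"gripper": 1},{"rot": [0,0,0],"offset": [0,0,0.4],"gripper": 1}]}}

```text
time_s: 38.85
position: [0.6082, 0.1954, 0.1324]
tcp_rot: [[0.253, -0.967, -0.001], [-0.967, -0.253, -0.001], [0.001, 0.001, -1.0]]
force: [-0.0, -0.7, -2.8]
opening: 0.526
```

Run:
```python
from h import *
for i in range(3):
    cap('top'); s=bot.read_state();print(s['position'],s['force'])
```

```text
[0.60825543 0.19544039 0.13241002] [-0.04298745 -0.68769154 -3.73186445]
[0.60833607 0.19542396 0.13247252] [-1.14722864  0.23322779 -2.58261545]
[0.60833383 0.19547294 0.13250984] [-0.64744517  0.05672191 -3.01584598]
```

Near contact; a last millimetre or so, then release and retreat.

{"name": "arm_command", "arguments": {"targets": [{"rot": [0,0,0],"offset": [0,0,0.1],"gripper": 1},{"rot": [0,0,0],"offset": [0,0,0.15],"gripper": 1},{"rot": [0,0,0],"offset": [0,0,0.15],"gripper": 1},{"rot": [0,0,0],"offset": [0,0,0.15],"gripper": 0},{"rot": [0,0,0],"offset": [0,0,0.15],"gripper": 0},{"rot": [0,0,0],"offset": [0,0,0.15],"gripper": 0},{"rot": [0,0,0],"offset": [0,0,0.15],"gripper": 0},{"rot": [0,0,0],"offset": [0,0,-2],"gripper": 0}]}}

```text
time_s: 39.8
position: [0.6064, 0.1951, 0.1498]
tcp_rot: [[0.253, -0.967, -0.007], [-0.967, -0.253, -0.002], [0.0, 0.007, -1.0]]
force: [0.5, -0.5, 0.5]
opening: 0.896
```

{"name": "arm_command", "arguments": {"targets": [{"rot": [0,0,0],"offset": [0,0,-4],"gripper": 0},{"rot": [0,0,0],"offset": [0,0,-9],"gripper": 0},{"rot": [0,0,0],"offset": [0,0,-13],"gripper": 0},{"rot": [0,0,0],"offset": [5,0,-14],"gripper": 0},{"rot": [0,0,0],"offset": [10,2,-14],"gripper": 0},{"rot": [0,0,0],"offset": [14,5,-14],"gripper": 0},{"rot": [0,0,0],"offset": [17,9,-14],"gripper": 0},{"rot": [0,0,0],"offset": [20,13,-14],"gripper": 0}]}}

```text
time_s: 40.6
position: [0.5352, -0.0291, 0.2928]
tcp_rot: [[0.253, -0.967, 0.0], [-0.967, -0.253, -0.002], [0.002, 0.0, -1.0]]
force: [-0.8, -0.9, -0.1]
opening: 1.0
```

Run:
```python
import lev;from lev import *
s=bot.read_state();print(s['position'],s['force'],s['opening'])
go([.418,-.034,.276],base(-85))
```

```text
[ 0.53523289 -0.02910782  0.29278259] [-0.76934219 -0.8513656  -0.08236915] 0.9997640238447983
off cm [-2.5  11.46  1.68] rot [-0.   -0.1   9.67]
```

{"name": "arm_command", "arguments": {"targets": [{"rot": [0,0,5],"offset": [-1,4,0.8],"gripper": 0},{"rot": [0,0,9.7],"offset": [-2,8,1.7],"gripper": 0},{"rot": [0,0,9.7],"offset": [-2.5,11.5,1.7],"gripper": 0},{"rot": [0,0,9.7],"offset": [-2.5,11.5,1.7],"gripper": 0},{"rot": [0,0,9.7],"offset": [-2.5,11.5,1.7],"gripper": 0},{"rot": [0,0,9.7],"offset": [-2.5,11.5,1.7],"gripper": 0}]}}

```text
time_s: 41.2
position: [0.4201, -0.0327, 0.2764]
tcp_rot: [[0.087, -0.996, 0.003], [-0.996, -0.087, -0.002], [0.002, -0.002, -1.0]]
force: [0.7, -1.2, -0.5]
opening: 1.0
```

```bash
sed -i 's/    W=W0\[m\];/    L=W0-C; m\&=~EX((L@X),(L@Y))\n    W=W0[m];/; s/^WP=20000/WP=20000\nEX=lambda a,b:(a>9)/' lev2.py
python3 - <<'E'
import lev2;from lev2 import *
lev2.WP=0
grab('k7')
for n in('top','side'):
    a,b=[np.load('pics/%s_%s.npz'%(k,n)) for k in('k6','k7')]
    c=dict(b); df=np.abs(a['frame'].astype(int)-b['frame']).max(2)>35
    q=proj(c,[C+sx*X+sy*Y+[0,0,dz] for dz in(0,.06) for sx in(-.13,.13) for sy in(-.11,.11)]).astype(np.float32)
    m=np.zeros(df.shape,np.uint8);cv2.fillConvexPoly(m,cv2.convexHull(q).astype(int),1)
    ys,xs=np.nonzero(df&(m>0)); r=cv2.minAreaRect(np.c_[xs,ys].astype(np.float32))
    bx=cv2.boxPoints(r);print(n,'blob',len(xs),r)
    if n=='top': 
        P=np.array([at(c,p,.09) for p in bx]);print(P.round(3),'centre',P.mean(0), 'sides',np.linalg.norm(P[0]-P[1]).round(3),np.linalg.norm(P[1]-P[2]).round(3))
    # bystanders: changes outside, r0 vs k7
for nm,(u,v) in dict(jar=(201,121),tin=(361,267),sticks=(355,137)).items():
    a=np.load('pics/r0_top.npz')['frame'].astype(int);b=np.load('pics/k7_top.npz')['frame'].astype(int)
    s=(slice(v-14,v+14),slice(u-18,u+18));print(nm,np.abs(a[s]-b[s]).mean().round(2), np.abs(cv2.imread('pics/top0.png')[:,:,::-1].astype(int)[s]-b[s]).mean().round(2))
# stand vs k6, side-view shadowed region excluded generously
lev2.EX=lambda a,b:(a>-.085)&(a<.125)&(b>-.11)&(b<.045)
cmp2('k6','k7');cmp2('r0','k6',np.array([3.7,0,0,0,0,0]))
E
```

```text
top blob 1007 ((225.76416015625, 192.4245147705078), (53.98269271850586, 19.093114852905273), 74.05460357666016)
[[0.667 0.239 0.09 ]
 [0.68  0.189 0.09 ]
 [0.539 0.152 0.09 ]
 [0.526 0.201 0.09 ]] centre [0.60270349 0.19557042 0.09      ] sides 0.051 0.146
side blob 2020 ((252.0320587158203, 263.02838134765625), (32.062381744384766, 66.54456329345703), 86.53176879882812)
jar 0.57 3.57
tin 19.41 68.11
sticks 0.5 2.82
k6->k7 AB-lean -0.0011 other -0.0011 yaw 0.0001 t mm [-0.05 -0.04 -0.04] rms 0.92
r0->k6 AB-lean 0.0363 other -0.0007 yaw -0.0001 t mm [ 1.47 -1.14 -0.42] rms 2.32
```

Run:
```python
from h import *
f=[cv2.imread('pics/'+n).astype(np.float32) for n in('side0.png','s6.png','k7_side.png')]
s=(slice(162,206),slice(345,380))
g=[cv2.cvtColor(x[s],cv2.COLOR_BGR2GRAY) for x in f]
print([np.abs(g[0]-x).mean().round(2) for x in g], [cv2.phaseCorrelate(g[0],x) for x in g[1:]])
t=[cv2.cvtColor(cv2.imread('pics/'+n)[250:285,343:379],cv2.COLOR_BGR2GRAY).astype(np.float32) for n in('top0.png','t6.png')]
print(np.abs(t[0]-t[1]).mean(),cv2.phaseCorrelate(*t))
print(bot.read_state()['time_s'],bot.read_state()['opening']); ticket.hand_in()
```

```text
[np.float32(0.0), np.float32(4.03), np.float32(16.63)] [((-0.04328931784743162, 0.3974242201201683), 1.006257203184528), ((-0.10888550119393514, 0.0602032695106125), 0.39077626216558764)]
8.699206 ((0.10286799376869382, -0.025852790414159443), 1.011091461888066)
41.6 1.0000531394682726
the job is handed in; nothing more can be done
```

The job is handed in at 41.6 s. The bark bundle was laid on its side on the bare board and released. The stand was then levelled, and the bundle was laid flat on its deck and released. I estimate that the stand is level but did not measure it directly.

**Levelling:** I turned the hand-screw clockwise by 3.05 rad over four grips. The images showed the stand then rocking on its other diagonal, so I backed off 0.52 rad, to a net 2.53 rad. A fit to the images put level at 2.50–2.55 rad. Up to there the measured lean fell steadily, but at about 0.0146 rad per rad of screw, against 0.0169 expected. A remaining error of about 0.1 rad (0.2 mm of foot length) is possible.

**Last checks:**
- **Bundle on the deck:** in the top view its outline is about 146 x 51 mm, centred at (0.603, 0.196), so it is lying flat and clear of the hand-screw.
- **Stand after placing:** it shifted less than 0.1 mm. The tilt fit changed by about 0.001 rad on each axis, close to the fit's noise, with the bundle's area masked out.
- **Jar and sticks:** unchanged in the top view.
- **Tin:** only partly confirmed. The last images of it disagreed, probably because the arm hid part of it. Pictures taken after the bundle was laid on the board showed it shifted by less than 0.4 pixel, and the side match at the end gave about 0.1 pixel, but with low confidence.

I had no picture views left for a final look, so the final checks were numerical only.

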